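# Set up the flanged sleeve for its run-out check

### The job

Set the flanged steel sleeve up on the granite plate for its run-out check: stand the two black vee blocks upright on the plate between the dial gauge stand and the cork pad, one after the other with a gap of about 45 mm, their vees in line from the stand to the pad, and lay the sleeve across them so that it rests in both vees, flange hanging out clear beyond the block at the dial gauge stand's end and not touching the stand. Lay the ring gauge flat on the middle of the cork pad, and leave the black hand stamp and the stepped shaft where they are.

Things in the scene. Friction and masses are not known exactly. Their poses are not given: they have to be found in the camera images.
- granite_plate: fixed grey granite surface plate, 340 x 160 mm, its top 45 mm above the bench. Origin at bench height under its middle; x axis along its 340 mm length, z up. The dial gauge stand and the cork pad stand on its long centre line, 125 mm from the middle, one at each end; which is at which end varies. The vee blocks go in the middle part between them
- dial_stand: fixed low dial gauge stand on the plate: steel base block 50 mm (its x) x 58 mm (its y) x 40 mm high, a 12 mm post on it reaching 80 mm above the plate, and at 62 mm a short arm along its -y that carries a round 42 mm dial 62 mm to the side of the post (stem top 93 mm above the plate). Origin at the middle of the base's underside, on the plate's top
- cork_pad: fixed round cork pad on the plate, 84 mm across, 3 mm thick. Origin at the centre of its underside, on the plate's top
- vee_block_1_mid (a point): first loose black vee block, 92 mm (x) x 34 mm (y) x 52 mm high (z up), 0.18 kg, on the bench with its vee up. The 90 degree vee runs along y right through it, symmetric about x = 0, 64 mm wide at the top, apex 20 mm above the base. Grasp across the 34 mm thickness, low, near x = 0. Point at the block's centre, 26 mm above its base. Both blocks are alike
- vee_block_2_mid (a point): second loose black vee block, same shape, axes and point as the first
- sleeve_mid (a point): loose steel sleeve, 0.58 kg, 142 mm long along its y axis, lying level in the cradle. Point on its axis, half-way along. Flange 59 mm diameter at y = -71 to -62 mm; barrel 42.4 mm diameter, y = -62 to +53; thin stub to +71. Mass centre about 12 mm from the point towards the flange. Grasp across the barrel. In a vee its axis lies 50 mm above the block's base, so 95 mm above the bench
- ring_gauge_mid (a point): loose steel ring gauge lying flat on the bench, 58 mm outside diameter, 25 mm bore, 18 mm thick, 0.21 kg. Point at its centre, half-way up (9 mm); z is its axis. Grasp across the outside
- cradle: fixed wooden cradle on the bench that carries the sleeve at the start: base 80 mm (x) x 110 mm (y) x 8 mm, with two vee saddles 14 mm thick at y = -42 and +42 mm, free between them down to the base; the sleeve's axis lies along the cradle's y, 40 mm above the bench. Origin under its middle at bench height
- inspect_stamp: loose black hand stamp, bystander, standing upright, 24 mm diameter, 63 mm high; origin at the middle of its base, z up
- step_shaft: loose stepped steel shaft, bystander, lying on the bench, 22 mm diameter, 101 mm long along y; origin on the bench under its middle

How it is judged:
By the outcome, as a careful person would: the job done as asked, in the order asked, and still so for the second after the job is handed in, with the robot touching nothing.
It also fails if it takes over 120 s, if anything falls off the work surface, if the arm or the gripper's body presses on something with over 40 N, if the wrist force passes 120 N, or if a joint passes its speed limit or range.

### The arm

A 6-joint arm with a two-finger parallel gripper is mounted at the origin on a cart in front of the work surface, level with it; the furniture and walls round the work are solid. World frame = base frame: x ahead of the robot, y to its left, z up, the work surface at z = 0. Lengths are in m, angles in degrees, forces in N, time in s.
With the tool pointing down it reaches from about 0.35 to 0.875 m from the base axis. Payload 4.2 kg.
Tool frame: the origin (TCP) lies between the finger pads; the fingertips stand 14 mm ahead of it and the grasp point (between the pads) lies 5 mm behind it (r.tcp_to_tips is the distance from the TCP to the fingertips, in m); y points along the fingers, x is the direction in which the jaws open and shut, and the axes are right-handed (so a half turn about y gives the same grasp; the last joint's range is limited). The gripper opens to 87 mm and grips with 3 to 60 N. Pads are 19 mm wide; open, the fingers measure 117 mm over their backs; the gripper's body (75 mm by 190 mm) begins 51 mm behind the grasp point.
Start: joints at [88.556, 22.042, 0.453, 0, -68.411, -14.817], TCP at [0.175, 0.6, 0.237] pointing down, gripper open.
Joint ranges: [-179.83, 179.83], [-69.29, 118.12], [-61.27, 80.66], [-181.25, 117.63], [-171.15, -9.14], [-177.46, 177.46]. Speed limits (degrees/s): [159.86, 159.86, 180, 180, 180, 180].

### API

Orientations are given as a 3x3 rotation matrix whose columns are the frame's x, y, z axes.
In Python, from station import sense, optics, ticket, r gives the robot as it stands.
- The arm moves only by the tool carry_out, never from a script. Its argument "steps" is a list that holds one entry, the list of rows, each a list of 6 numbers: the shift along the world's x, y, z in cm, then the turn, a rotation vector about the world's x, y, z in rad. A call has 1 to 20 rows; each row is the pose to reach, as a shift and turn from the pose commanded when the call began; what a row does not reach only later rows make up. A row lasts 1/8 s, in which the tool goes at most 62.5 mm and 10.7 degrees, less where a joint would pass 70% of its speed; a pose out of reach is approached as far as the arm can. A call with a gripper value outside its range is refused whole. "fingers" is the closure in counts, from 0 (fully open) to 255 (shut), set as the call begins (left out, the last holds). The fingers move at their own pace and stop on an object; the grip force is fixed at half the most. Time passes only in rows, so rows that repeat a pose let the fingers close. It gives the time, the measured TCP pose, the force and the opening at its end, in the units of the state.
- sense(): the state, without advancing time (a new reading comes with each control period).
- optics.capture(name): name is "scene" or "top"; returns a dict with "image" (420x560x3 uint8, red, green, blue), "fov_y" (degrees; the focal length in pixels is half the picture's height over the tangent of half this angle, whatever the lens; pixels are square), "cx", "cy" (the principal point, pixels), "k1" (the pictures are not rectified: a ray, as slopes to the right and down, at radius r is drawn at 1 + k1 r^2 times it, then the intrinsics apply), "rvec" (rotation vector, rad) and "tvec" (3), from world to camera coordinates, as OpenCV has them. Camera axes: x right, y down, z forward; pixel columns grow to the right and rows downward; lengths in m; the calibration is good to about 2 mm. A picture is of the moment at which its call begins. There is no depth.
- ticket.finish_job(): hands the job in, once; it reports no verdict.
The state is a dict: "time_s": time; "joints": joint angles; "joint_velocities": joint speeds; "effort": joint torques, N m; "tcp_pos": TCP position; "ee_rot": TCP orientation; "wrist_force": force on the tool from outside, world axes, zero at the start; "moment": the same for the moment, N m; "gripper_width": opening from 0.0 (shut) to 1.0 (fully open).
Only numpy, scipy, OpenCV 4.12 (cv2) and the standard library are available. Lean on these libraries where they do the work, as an engineer would, in place of code of your own. Each camera call takes 0.05 s, during which the arm holds its last target.

## Working session

There is one attempt and no reset: what is moved stays moved. The work goes in short steps, Python scripts to look and compute and a tool call to move; the robot and the scene stay as the last step left them, time stands still between calls to the robot, and variables do not carry over. Pictures are saved under pics/ and viewed, and the job is handed in when it is done.

Besides the shell and the picture viewer there is one more tool, called after "Emit:" as name(argument=value, ...), one argument or row to a line, values as JSON. carry_out: Moves the arm, as the interface text tells. Its arguments: {"type":"object","properties":{"steps":{"type":"array","items":{"type":"array","items":{"type":"array","items":{"type":"number"}}}},"fingers":{"type":"number"}},"required":["steps"]}

```bash
ls; mkdir -p pics; python3 - <<'E'
from station import sense, optics, ticket, r
import cv2
s=sense(); print(s)
for n in("scene","top"):
    c=optics.capture(n); print({k:v for k,v in c.items() if k!="image"})
    cv2.imwrite(f"pics/{n}0.png",c["image"][:,:,::-1])
E
```

```text
pics
{'time_s': 0.0, 'joints': array([ 8.85549017e+01,  2.20907550e+01,  3.78377364e-01, -3.04344918e-02,
       -6.84131597e+01, -1.48157460e+01]), 'joint_velocities': array([-0.076319  ,  0.10732045,  0.00355319,  0.03548518,  0.02755663,
       -0.05929082]), 'effort': array([-6.19481525e-04, -3.90664601e+01,  1.87397021e+01,  4.21966061e+00,
        1.09273414e-02, -2.08251740e-04]), 'tcp_pos': array([0.17482814, 0.59942851, 0.23544634]), 'ee_rot': array([[-2.80198224e-01, -5.49023088e-04,  9.59942005e-01],
       [-9.59939539e-01, -2.17783705e-03, -2.80198749e-01],
       [ 2.24443285e-03, -9.99997478e-01,  8.31971046e-05]]), 'wrist_force': array([ 0.1534941 , -0.98692273, -0.13565776]), 'moment': array([ 0.00057282, -0.02935566, -0.03677287]), 'gripper_width': 0.998566240813487}
{'fov_y': 42.36535991588412, 'cx': 278.6732238853107, 'cy': 217.19929641406642, 'k1': -0.14177237032702059, 'rvec': array([ 2.23518524, -0.47247618,  0.21340876]), 'tvec': array([-0.35801115,  0.3329487 ,  0.79877943])}
{'fov_y': 45.388267037129566, 'cx': 276.94660953648736, 'cy': 208.9743836532406, 'k1': -0.10750176516724737, 'rvec': array([ 2.16599053, -2.14475315,  0.12499182]), 'tvec': array([0.24638631, 0.51765831, 1.10747891])}
```

View pics/scene0.png

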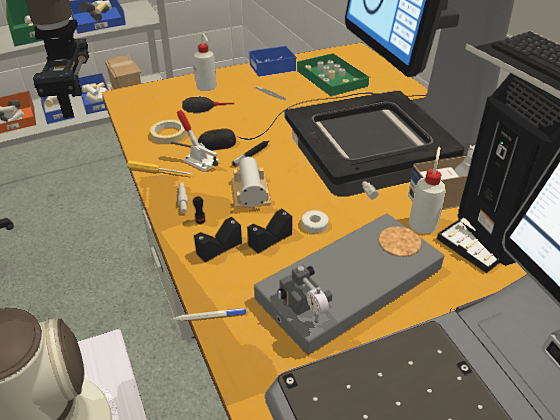

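View pics/top0.png

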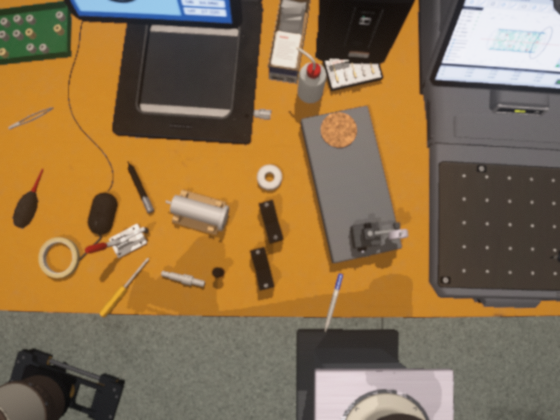

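```bash
cat > h.py <<'E'
import numpy as np, cv2
from station import sense, optics, ticket, r
class Cam:
    def __init__(s,n):
        c=optics.capture(n); s.im=c["image"]; h=s.im.shape[0]
        f=h/2/np.tan(np.radians(c["fov_y"]/2))
        s.K=np.array([[f,0,c["cx"]],[0,f,c["cy"]],[0,0,1.]]); s.d=np.array([c["k1"],0,0,0,0.])
        s.rv=c["rvec"]; s.tv=c["tvec"]; s.R=cv2.Rodrigues(s.rv)[0]; s.C=-s.R.T@s.tv
    def rays(s,p):
        u=cv2.undistortPoints(np.array(p,float).reshape(-1,1,2),s.K,s.d)[:,0]
        v=np.c_[u,np.ones(len(u))]@s.R; return v/np.linalg.norm(v,axis=1)[:,None]
    def plane(s,p,z):
        v=s.rays(p); return s.C+v*((z-s.C[2])/v[:,2])[:,None]
    def proj(s,P):
        return cv2.projectPoints(np.array(P,float).reshape(-1,1,3),s.rv,s.tv,s.K,s.d)[0][:,0]
    def crop(s,x0,y0,x1,y1,k,name):
        cv2.imwrite("pics/"+name,cv2.resize(s.im[y0:y1,x0:x1,::-1],None,fx=k,fy=k,interpolation=cv2.INTER_CUBIC))
def tri(c1,p1,c2,p2):
    a=c1.rays([p1])[0];b=c2.rays([p2])[0]
    t=np.linalg.lstsq(np.c_[a,-b],c2.C-c1.C,rcond=None)[0]
    A=c1.C+t[0]*a;B=c2.C+t[1]*b; return (A+B)/2,np.linalg.norm(A-B)
E
python3 - <<'E'
from h import *
t=Cam("top"); t.crop(150,150,410,300,3,"t1.png"); print(t.C)
t.crop(290,90,410,270,3,"t2.png")
s=Cam("scene"); s.crop(160,140,340,270,4,"s1.png"); s.crop(240,200,450,360,3,"s2.png");print(s.C)
E
```

```text
[0.3763362  0.24359064 1.16370982]
[ 0.17189007 -0.5049655   0.76976558]
```

View pics/t1.png

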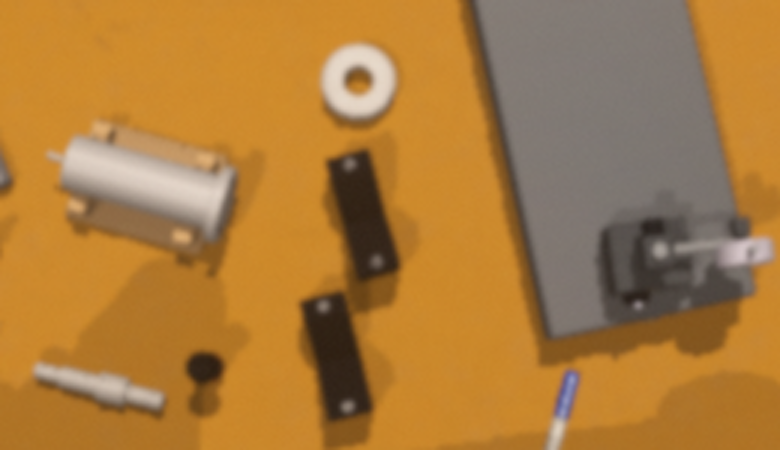

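View pics/t2.png

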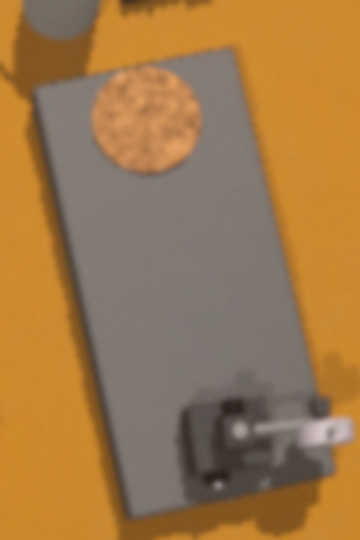

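View pics/s1.png

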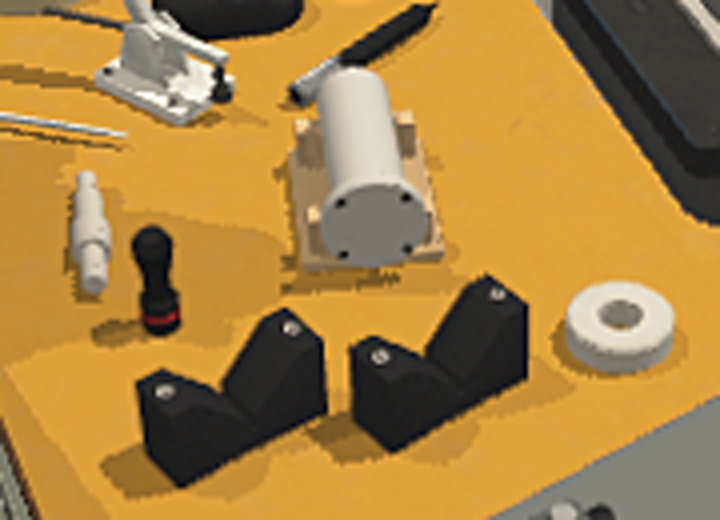

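View pics/s2.png

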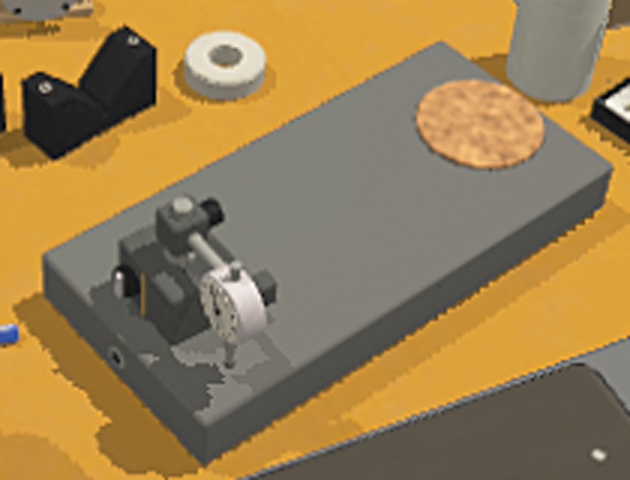

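```bash
cat > m.py <<'E'
from h import *
t=Cam("top"); s=Cam("scene")
T=lambda x,y:(150+(x+.5)/3-.5,150+(y+.5)/3-.5)
S=lambda x,y:(160+(x+.5)/4-.5,140+(y+.5)/4-.5)
for nm,a,b in(("A far",T(349,164),S(497,294)),("A near",T(376,262),S(380,356)),("B far",T(323,306),S(291,328)),("B near",T(348,407),S(165,392))):
    print(nm,tri(t,a,s,b),t.plane([a],.052)[0],s.plane([b],.052)[0])
U=lambda x,y:(290+(x+.5)/3-.5,90+(y+.5)/3-.5)
p=t.plane([U(36,88),U(237,48),U(332,472),U(130,517)],.045);print(p)
print([np.linalg.norm(p[i]-p[(i+1)%4]) for i in range(4)],p.mean(0))
hsv=cv2.cvtColor(t.im,cv2.COLOR_RGB2HSV)
m=((hsv[...,1]<90)&(hsv[...,2]>120)).astype(np.uint8)
n,l,st,ce=cv2.connectedComponentsWithStats(m)
for i in range(1,n):
    if st[i,4]>60 and 140<ce[i][0]<300 and 140<ce[i][1]<300: print(st[i],ce[i])
E
python3 m.py
```

```text
A far (array([0.52369089, 0.27562655, 0.05254949]), np.float64(0.001582437871503856)) [0.52300716 0.27589263 0.052     ] [0.52474993 0.27607058 0.052     ]
A near (array([0.45066728, 0.25483126, 0.05312235]), np.float64(0.0011636844522905233)) [0.45018446 0.25501341 0.052     ] [0.4516735  0.25588723 0.052     ]
B far (array([0.4177305 , 0.29356533, 0.05259158]), np.float64(0.0008768900071279817)) [0.41733061 0.29371244 0.052     ] [0.41835843 0.29411426 0.052     ]
B near (array([0.34436895, 0.27419738, 0.05210022]), np.float64(0.0014303371087410314)) [0.34367285 0.27437804 0.052     ] [0.34507945 0.27410156 0.052     ]
[[ 0.7229704   0.19658377  0.045     ]
 [ 0.75712991  0.04107436  0.045     ]
 [ 0.43059117 -0.02545941  0.045     ]
 [ 0.39624338  0.12574228  0.045     ]]
[np.float64(0.1592169864104246), np.float64(0.33324809490148694), np.float64(0.15505392581107416), np.float64(0.3343188034991765)] [0.57673371 0.08448525 0.045     ]
[257 165  25  25 419] [269.10739857 176.84486874]
[143 197  10  15  79] [147.06329114 203.88607595]
[ 167  196   61   34 1066] [198.62288931 210.50938086]
[162 271  42  15 278] [183.21942446 278.38848921]
```

```bash
cat > m2.py <<'E'
from h import *
t=Cam("top"); s=Cam("scene")
def comp(m,pt):
    n,l,st,ce=cv2.connectedComponentsWithStats(m.astype(np.uint8)); i=l[pt[1],pt[0]]; return (l==i).astype(np.uint8),st[i]
for c,pt,bm in((t,(338,129),(300,190)),(s,(400,241),(300,300))):
    hsv=cv2.cvtColor(cv2.GaussianBlur(c.im,(3,3),0),cv2.COLOR_RGB2HSV)
    gray=hsv[...,1]<70
    print([hsv[y,x] for x,y in [pt]])
    # cork: non-gray inside plate neighbourhood
    m=np.zeros(gray.shape,bool); m[pt[1]-40:pt[1]+40,pt[0]-40:pt[0]+40]=~gray[pt[1]-40:pt[1]+40,pt[0]-40:pt[0]+40]
    k,st=comp(m,pt); print("cork",st)
    ct=max(cv2.findContours(k,cv2.RETR_EXTERNAL,cv2.CHAIN_APPROX_NONE)[0],key=len)[:,0]
    P=c.plane(ct,.048)[:,:2]; 
    (x,y),rad=cv2.minEnclosingCircle(P.astype(np.float32)); e=cv2.fitEllipse((P*1000).astype(np.float32)); print((x,y),rad,e)
hsv=cv2.cvtColor(t.im,cv2.COLOR_RGB2HSV); g=(hsv[...,1]<110)
# subpixel edges: scan rows for left & right long edges using saturation crossing
L=[];R=[]
sat=cv2.GaussianBlur(hsv[...,1].astype(np.float32),(3,3),0)
for y in range(140,225,5):
    row=sat[y]
    xm=int(318+(y-100)*.26+17)
    for lst,dr in((L,-1),(R,1)):
        x=xm
        while row[x]<120: x+=dr
        f=(120-row[x-dr])/(row[x]-row[x-dr]); lst.append((x-dr+dr*f,y))
for nm,a in(("L",L),("R",R)):
    P=t.plane(a,.045)[:,:2]; vx,vy,x0,y0=cv2.fitLine(P.astype(np.float32),cv2.DIST_HUBER,0,.01,.01)[:,0]
    n=np.array([-vy,vx]); print(nm,(vx,vy),np.degrees(np.arctan2(vy,vx)),(x0,y0),"resid mm",np.round(((P-[x0,y0])@n)*1e3,1))
    print(a[0],a[-1])
E
python3 m2.py
```

```text
[array([ 14, 146, 195], dtype=uint8)]
cork [ 298   89   80   80 3409]
(0.702072024345398, 0.11295455694198608) 0.13210467994213104 ((710.9769897460938, 118.75828552246094), (182.53880310058594, 214.89907836914062), 60.365272521972656)
[array([ 15, 133, 219], dtype=uint8)]
cork [ 360  201   80   56 2379]
(0.723151445388794, 0.15252305567264557) 0.10346612334251404 ((725.9857177734375, 150.7218475341797), (148.91258239746094, 174.86012268066406), 1.3548227548599243)
L (np.float32(0.97572154), np.float32(0.2190147)) 12.651169 (np.float32(0.5727578), np.float32(0.1685111)) resid mm [-1.495e+02 -9.200e+01  0.000e+00 -1.000e-01 -1.000e-01  2.000e-01
  2.000e-01  1.000e-01  2.000e-01  0.000e+00  0.000e+00  0.000e+00
  0.000e+00 -1.000e-01 -0.000e+00 -0.000e+00 -1.000e-01]
(np.float32(370.5625), 140) (np.float32(322.22308), 220)
R (np.float32(0.10590239), np.float32(0.99437654)) 83.92084 (np.float32(0.58485675), np.float32(0.11871121)) resid mm [ 12.5 -79.9 -77.  -65.6 -54.3 -43.  -31.8 -20.6  -9.4   1.7  12.8  23.9
  35.   46.   57.   68.   79. ]
(np.float32(-64.0), 140) (np.float32(395.34177), 220)
```

```bash
cat > m3.py <<'E'
from h import *
t=Cam("top"); s=Cam("scene")
hsv=cv2.cvtColor(t.im,cv2.COLOR_RGB2HSV)
sat=cv2.GaussianBlur(hsv[...,1].astype(np.float32),(3,3),0); val=cv2.GaussianBlur(hsv[...,2].astype(np.float32),(3,3),0)
print(val[190,310:330].round(), sat[190,305:330].round())
L=[];R=[]
for y in range(155,222,5):
    xm=int(311+(y-119)*.22+12)
    for lst,dr in((L,-1),(R,1)):
        x=xm+(25 if dr>0 else 0)
        while sat[y,x]<120: x+=dr
        f=(120-sat[y,x-dr])/(sat[y,x]-sat[y,x-dr]); lst.append((x-dr+dr*f,y))
for nm,a,z in(("L",L,0.),("R",R,.045)):
    P=t.plane(a,z)[:,:2]; vx,vy,x0,y0=[float(v) for v in cv2.fitLine(P.astype(np.float32),cv2.DIST_HUBER,0,.01,.01)[:,0]]
    n=np.array([-vy,vx]); print(nm,np.degrees(np.arctan2(vy,vx)),(x0,y0),"off",n@[x0,y0],"resid mm",np.round(((P-[x0,y0])@n)*1e3,1))
# cork
for c,pt,rr in((t,(338.5,129),21),(s,(400.5,241),27)):
    im=cv2.cvtColor(c.im,cv2.COLOR_RGB2HSV)[...,1].astype(np.float32)
    E=[]
    for a in np.radians(np.arange(0,360,10)):
        rs=np.arange(5,rr,.25); X=(pt[0]+rs*np.cos(a)).astype(np.float32);Y=(pt[1]+rs*np.sin(a)).astype(np.float32)
        v=cv2.remap(im,X[None],Y[None],cv2.INTER_LINEAR)[0]
        w=np.where(v<75)[0]
        if len(w): E.append((X[w[0]],Y[w[0]]))
    P=c.plane(E,.047)[:,:2]*1000
    print(len(E),cv2.fitEllipse(P.astype(np.float32)))
E
python3 m3.py
```

```text
[196. 180. 159. 138. 120. 103.  92.  98. 112. 124. 129. 129. 129. 129.
 129. 129. 129. 129. 129. 129.] [198. 198. 197. 196. 195. 194. 193. 192. 187. 173. 139.  90.  52.  34.
  28.  27.  26.  26.  25.  25.  25.  25.  25.  24.  24.]
L 12.728306435535195 (0.5698988437652588, 0.16312919557094574) off 0.03355568184037061 resid mm [-0.3 -0.2  0.   0.1  0.   0.1 -0.  -0.   0.1  0.1 -0.   0.1 -0.  -0.1]
R 12.662349626484717 (0.5652960538864136, 0.0014467888977378607) off -0.12250418313211861 resid mm [-0.   0.   0.1 -0.   0.  -0.  -0.  -0.  -0.1  0.   0.   0.  -0.1  0.1]
30 ((698.7894287109375, 112.33064270019531), (86.52751922607422, 87.45403289794922), 76.5578842163086)
36 ((703.0340576171875, 112.32914733886719), (84.70639038085938, 92.56344604492188), 107.1100082397461)
```

```bash
python3 - <<'E'
from h import *
t=Cam("top"); t.crop(0,320,160,420,5,"t3.png")
s=Cam("scene"); s.crop(0,0,160,140,4,"s3.png")
print(t.proj([sense()["tcp_pos"]]),s.proj([sense()["tcp_pos"]]))
U=lambda x,y:(290+(x+.5)/3-.5,90+(y+.5)/3-.5)
V=lambda x,y:(240+(x+.5)/3-.5,200+(y+.5)/3-.5)
print(tri(t,U(240,430),s,V(182,203)))
p=tri(t,U(240,430),s,V(182,203))[0]; print(p[:2]@[.9756,.2197],p[:2]@[-.2197,.9756])
E
```

```text
[[ 85.32071593 376.94277267]] [[ 71.25246771 100.27218181]]
(array([0.45578908, 0.05757451, 0.12539972]), np.float64(0.0009428258852810204))
0.45731694893428965 -0.04396716555616627
```

View pics/t3.png

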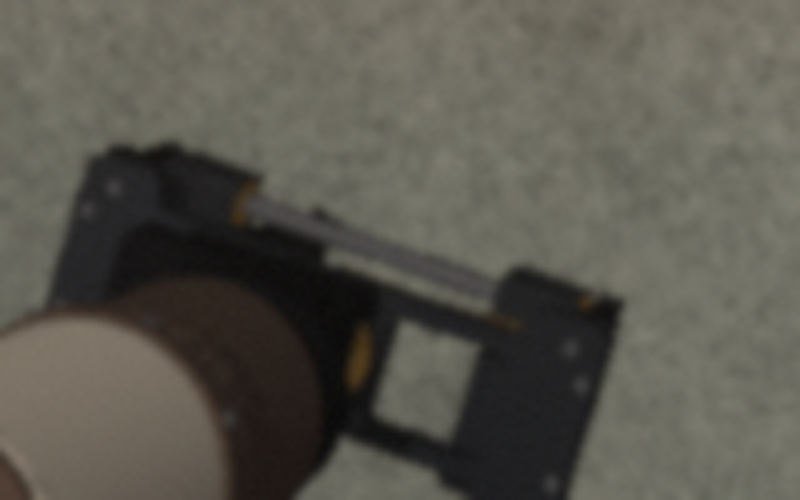

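View pics/s3.png

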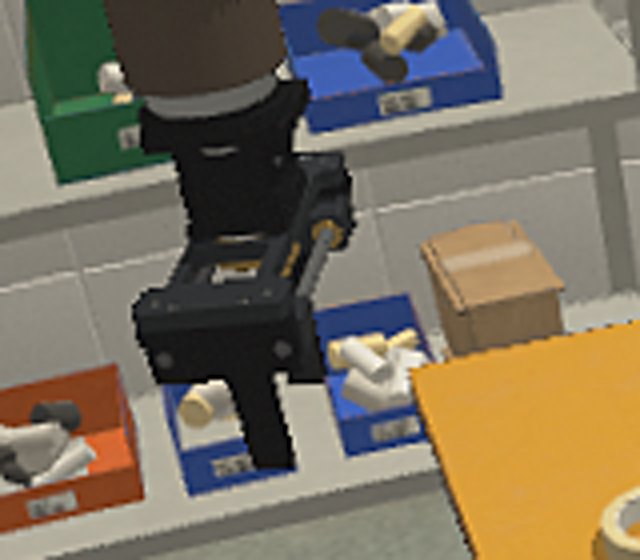

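Emit:
carry_out(
  steps=[
    [[0, 0, 3, 0, 0, 0], [0, 0, 4, 0, 0, 0], [0, 0, 4, 0, 0, 0], [0, 0, 4, 0, 0, 0], [0, 0, 4, 0, 0, 0], [0, 0, 4, 0, 0, 0]],
  ],
  fingers=145,
)

```text
time_s: 1.35
tcp_pos: [0.1749, 0.5998, 0.2759]
ee_rot: [[-0.28, -0.0, 0.96], [-0.96, -0.001, -0.28], [0.001, -1.0, 0.0]]
wrist_force: [1.0, 0.2, 0.4]
gripper_width: 0.46
```

```bash
python3 - <<'E'
from h import *
t=Cam("top"); t.crop(0,320,160,420,5,"t4.png")
s=Cam("scene"); s.crop(0,0,160,140,4,"s4.png")
x=sense(); print(x["tcp_pos"],x["gripper_width"],x["time_s"],x["wrist_force"])
E
```

```text
[0.17495846 0.59992731 0.27619123] 0.4440115814532554 1.45 [-0.87852558  0.07938466  0.51305234]
```

View pics/t4.png

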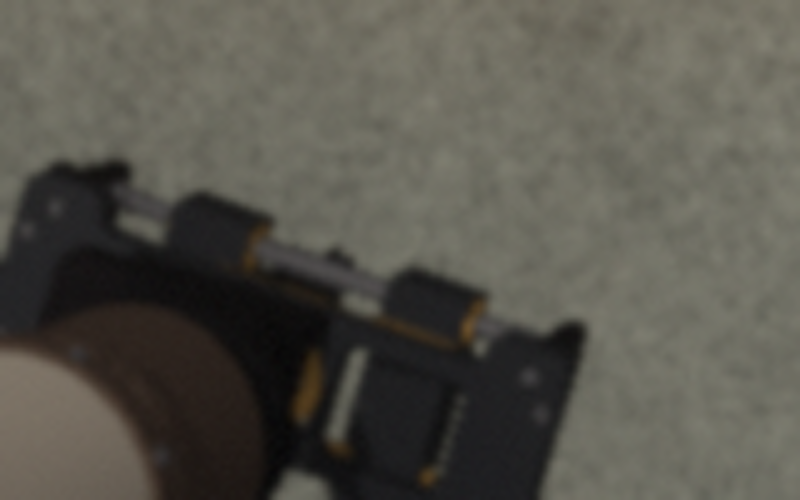

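View pics/s4.png

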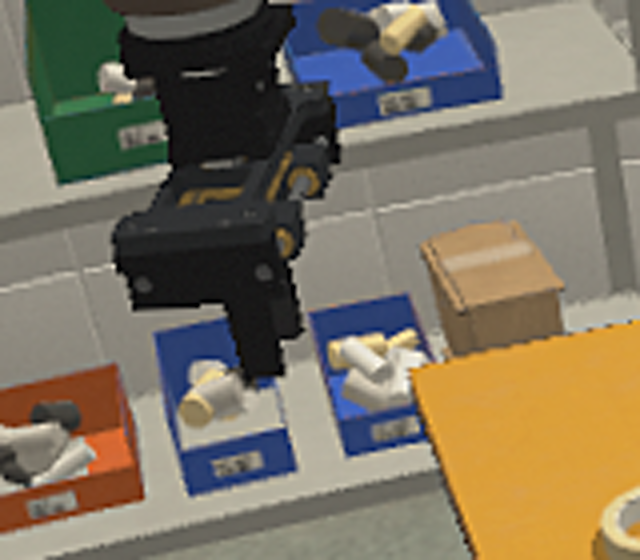

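```bash
cat > m4.py <<'E'
from h import *
t=Cam("top"); s=Cam("scene")
hsv=cv2.cvtColor(t.im,cv2.COLOR_RGB2HSV)
m=((hsv[...,1]<90)&(hsv[...,2]>120)).astype(np.uint8)
n,l,st,ce=cv2.connectedComponentsWithStats(m)
def near(x,y):
    i=l[y,x]; return (l==i).astype(np.uint8),st[i],ce[i]
k,_,c=near(259,176); ct=cv2.findContours(k,0,cv2.CHAIN_APPROX_NONE)[0]; ct=max(ct,key=len)[:,0]
e=cv2.fitEllipse(ct.astype(np.float32)); print("ring px",e,t.plane([e[0]],.016)[0])
P=t.plane(ct,.018)[:,:2]*1e3; print(cv2.fitEllipse(P.astype(np.float32)))
k,_,c=near(198,210)
print("sleeve px",c, cv2.minAreaRect(cv2.findNonZero(k)))
mid=[];w=[]
for x in range(172,232):
    ys=np.where(k[:,x])[0]
    if len(ys): mid.append((x,ys.mean())); w.append(len(ys))
print(w)
hs=cv2.cvtColor(s.im,cv2.COLOR_RGB2HSV)
big=cv2.resize(k[185:245,155:240]*255,None,fx=6,fy=6,interpolation=cv2.INTER_NEAREST); cv2.imwrite("pics/k.png",big)
t.crop(150,180,245,245,8,"t5.png"); s.crop(220,145,290,215,8,"s5.png")
print("stamp",t.plane([(150+205/3,150+367/3)],.06))
E
python3 m4.py
```

```text
ring px ((269.0863952636719, 176.85006713867188), (23.84623146057129, 24.208984375), 15.472027778625488) [0.59219989 0.2706088  0.016     ]
((591.9229125976562, 270.56939697265625), (55.344276428222656, 56.993350982666016), 86.37556457519531)
sleeve px [198.58552632 210.4962406 ] ((195.5529327392578, 211.51174926757812), (60.306663513183594, 24.404674530029297), 12.52880859375)
[13, 15, 17, 18, 18, 19, 19, 19, 19, 19, 20, 20, 20, 20, 20, 20, 20, 20, 19, 20, 20, 19, 20, 20, 20, 19, 20, 20, 19, 20, 20, 19, 19, 20, 20, 19, 20, 20, 19, 20, 20, 20, 19, 20, 20, 21, 23, 23, 22, 21, 18, 16, 14, 11, 8, 4]
stamp [[0.3708682  0.37815736 0.06      ]]
```

View pics/t5.png

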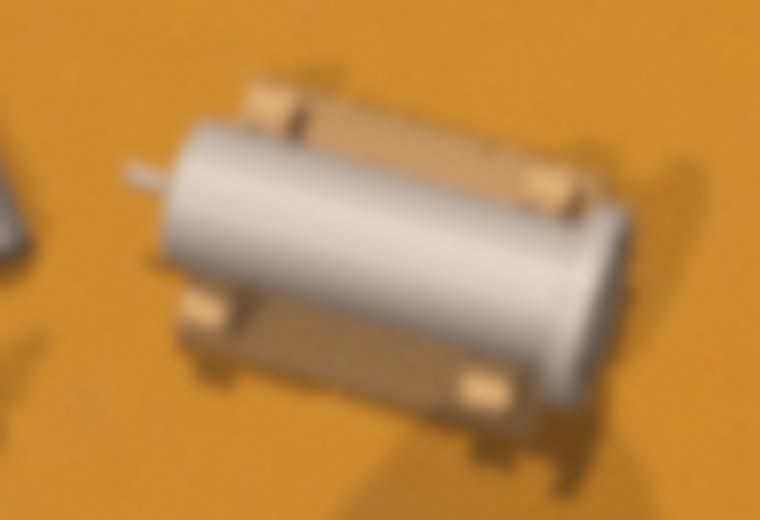

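View pics/s5.png

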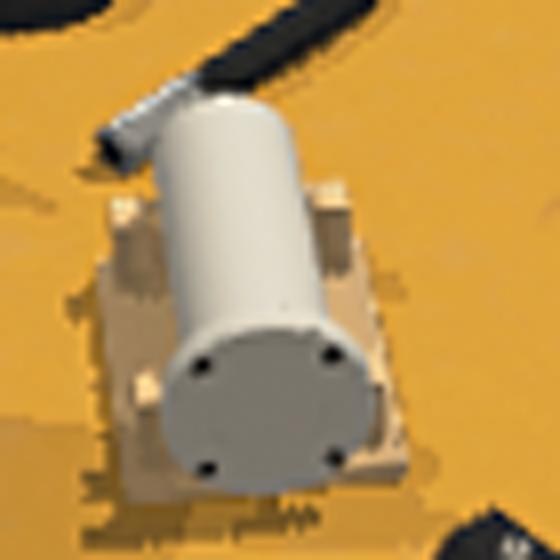

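```bash
cat >> m4.py <<'E'
print('-----')
M=np.array([p for p in mid if 182<=p[0]<=214]); P=t.plane(M,.04)[:,:2].astype(np.float32)
vx,vy,x0,y0=[float(v) for v in cv2.fitLine(P,cv2.DIST_HUBER,0,.01,.01)[:,0]]
if vy<0: vx,vy=-vx,-vy
d=np.array([vx,vy]); print("axis",np.degrees(np.arctan2(vy,vx)),(x0,y0))
f=s.plane([(220+(269.5+.5)/8-.5,145+(411+.5)/8-.5)],.04)[0][:2]; q=np.array([x0,y0])
off=np.cross(d,f-q); print("flange face",f,"off axis",off)
print("mid from flange", q+d*(d@(f-q)+.071), f+.071*d)
sd=[(275,100),(553,185),(207,305),(487,388)]
S=t.plane([(150+(a+.5)/8-.5,180+(b+.5)/8-.5) for a,b in sd],.045)[:,:2]; print(S,S.mean(0), np.linalg.norm(S[0]-S[1]),np.linalg.norm(S[0]-S[2]))
v=S[0]-S[1]+S[2]-S[3]; print(np.degrees(np.arctan2(v[1],v[0])))
E
python3 m4.py | sed -n '/-----/,$p'
```

```text
-----
axis 74.51033583714565 (0.5093466639518738, 0.42999061942100525)
flange face [0.49357431 0.36958996] off axis -0.0009313934467352347
mid from flange [0.51163833 0.43825989] [0.51253589 0.43801115]
[[0.55024589 0.46244255]
 [0.52667772 0.38277605]
 [0.49171145 0.47982014]
 [0.4691563  0.39994912]] [0.50944784 0.43124697] 0.08307953679493646 0.06105949108678639
73.87507805839115m4.py:28: DeprecationWarning: Arrays of 2-dimensional vectors are deprecated. Use arrays of 3-dimensional vectors instead. (deprecated in NumPy 2.0)
  off=np.cross(d,f-q); print("flange face",f,"off axis",off)
```

```bash
python3 - <<'E'
from h import *
t=Cam("top")
d=np.array([np.cos(np.radians(74.2)),np.sin(np.radians(74.2))]); q=np.array([.5093,.4300])
g=lambda a,b:(150+(a+.5)/8-.5,180+(b+.5)/8-.5)
for nm,p,z in(("stub tip",g(124,170),.04),("barrel end rim top",g(188,170),.0612),("barrel rim lower",g(166,262),.04),("barrel rim upper",g(207,125),.04),("flange outer top",g(614,300),.0695),("flange inner top",g(575,300),.0695)):
    P=t.plane([p],z)[0][:2]; print(nm,P,d@(P-q))
E
```

```text
stub tip [0.53055353 0.50607112] 0.078983920674327
barrel end rim top [0.52779994 0.48307091] 0.05610295104744204
barrel rim lower [0.50435057 0.4930344 ] 0.059305204307770566
barrel rim upper [0.5436768  0.48268778] 0.060057255412993144
flange outer top [0.49170849 0.36216157] -0.0700651766579706
flange inner top [0.49160155 0.37289462] -0.059766759378418355
```

Emit:
carry_out(
  steps=[
    [[7, -7.5, 0, 0, 0, 0.12], [14, -15, -2, 0, 0, 0.25], [21, -22.5, -4, 0, 0, 0.37], [28, -30, -6, 0, 0, 0.5], [31.2, -33.5, -7.7, 0, 0, 0.562], [31.2, -33.5, -7.7, 0, 0, 0.562], [31.2, -33.5, -7.7, 0, 0, 0.562], [31.2, -33.5, -7.7, 0, 0, 0.562], [31.2, -33.5, -7.7, 0, 0, 0.562], [31.2, -33.5, -7.7, 0, 0, 0.562], [31.2, -33.5, -7.7, 0, 0, 0.562], [31.2, -33.5, -7.7, 0, 0, 0.562]],
  ],
  fingers=90,
)

```text
time_s: 3.2
tcp_pos: [0.4865, 0.2659, 0.1999]
ee_rot: [[0.276, 0.001, 0.961], [-0.961, 0.001, 0.276], [-0.0, -1.0, 0.001]]
wrist_force: [0.1, -0.2, 0.6]
gripper_width: 0.645
```

```bash
cat > st.py <<'E'
from h import *
import sys
x=sense(); R=x["ee_rot"]; p=x["tcp_pos"]
print("t",round(x["time_s"],2),"tcp",p.round(4),"yaw",np.degrees(np.arctan2(R[1,0],R[0,0])).round(2),"app",R[:,1].round(4),"w",round(x["gripper_width"]*87,1),"F",x["wrist_force"].round(1),"q",x["joints"].round(1))
u=np.array([.9756,.2197]);n=np.array([-.2197,.9756]); print("u,n",(p[:2]@u).round(4),(p[:2]@n).round(4))
E
python3 st.py
```

```text
t 3.2 tcp [0.4865 0.2659 0.1999] yaw -73.96 app [ 5.e-04  5.e-04 -1.e+00] w 56.1 F [ 0.1 -0.2  0.6] q [ 45.4  16.9 -12.8  -0.  -60.3  60.6]
u,n 0.5331 0.1525
```

Emit:
carry_out(
  steps=[
    [[0, 0, -5, 0, 0, 0], [0, 0, -10, 0, 0, 0], [0, 0, -14, 0, 0, 0], [0, 0, -16.5, 0, 0, 0], [0, 0, -18, 0, 0, 0], [0, 0, -18, 0, 0, 0], [0, 0, -18, 0, 0, 0]],
  ],
)

```text
time_s: 4.08
tcp_pos: [0.4876, 0.2658, 0.0207]
ee_rot: [[0.275, 0.002, 0.961], [-0.961, 0.002, 0.275], [-0.001, -1.0, 0.002]]
wrist_force: [0.1, 0.1, 0.1]
gripper_width: 0.648
```

Emit:
carry_out(
  steps=[
    [[0, 0, 0, 0, 0, 0], [0, 0, 0, 0, 0, 0], [0, 0, 0, 0, 0, 0], [0, 0, 0, 0, 0, 0], [0, 0, 0, 0, 0, 0], [0, 0, 0, 0, 0, 0]],
  ],
  fingers=255,
)

```text
time_s: 4.82
tcp_pos: [0.4871, 0.2648, 0.02]
ee_rot: [[0.275, 0.0, 0.962], [-0.962, -0.0, 0.275], [0.0, -1.0, 0.0]]
wrist_force: [-0.1, -1.9, 6.1]
gripper_width: 0.389
```

```bash
python3 st.py
```

```text
t 4.83 tcp [0.4871 0.2648 0.02  ] yaw -74.06 app [ 2.e-04 -2.e-04 -1.e+00] w 33.8 F [-0.1 -1.9  6.1] q [ 45.3  29.7 -23.8   0.  -36.5  60.6]
u,n 0.5334 0.1514
```

Emit:
carry_out(
  steps=[
    [[0, 0, 4, 0, 0, 0], [0, 0, 9, 0, 0, 0], [0, 0, 14, 0, 0, -0.1], [2, -4, 16, 0, 0, -0.28], [4, -8, 16, 0, 0, -0.46], [6, -12, 16, 0, 0, -0.64], [8, -16, 16, 0, 0, -0.82], [8.86, -18.1, 16, 0, 0, -1.0], [8.86, -18.1, 16, 0, 0, -1.18], [8.86, -18.1, 16, 0, 0, -1.36], [8.86, -18.1, 16, 0, 0, -1.54], [8.86, -18.1, 16, 0, 0, -1.627], [8.86, -18.1, 16, 0, 0, -1.627], [8.86, -18.1, 16, 0, 0, -1.627], [8.86, -18.1, 16, 0, 0, -1.627], [8.86, -18.1, 16, 0, 0, -1.627]],
  ],
)

```text
time_s: 6.82
tcp_pos: [0.5756, 0.084, 0.1795]
ee_rot: [[-0.975, -0.0, 0.221], [-0.221, 0.0, -0.975], [-0.0, -1.0, -0.0]]
wrist_force: [0.1, 0.3, -1.3]
gripper_width: 0.389
```

```bash
python3 st.py; python3 - <<'E'
from h import *
t=Cam("top"); t.crop(240,90,420,290,3,"t6.png")
s=Cam("scene"); s.crop(220,150,430,350,3,"s6.png")
E
```

```text
t 6.83 tcp [0.5756 0.084  0.1795] yaw -167.26 app [-0.e+00  1.e-04 -1.e+00] w 33.8 F [ 0.1  0.3 -1.3] q [ 24.3  20.5 -10.6  -0.  -58.9 -11.5]
u,n 0.58 -0.0445
```

View pics/s6.png

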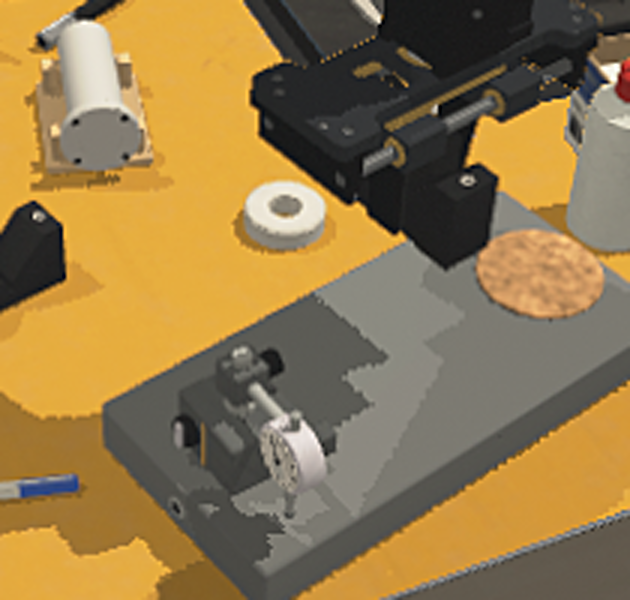

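View pics/t6.png

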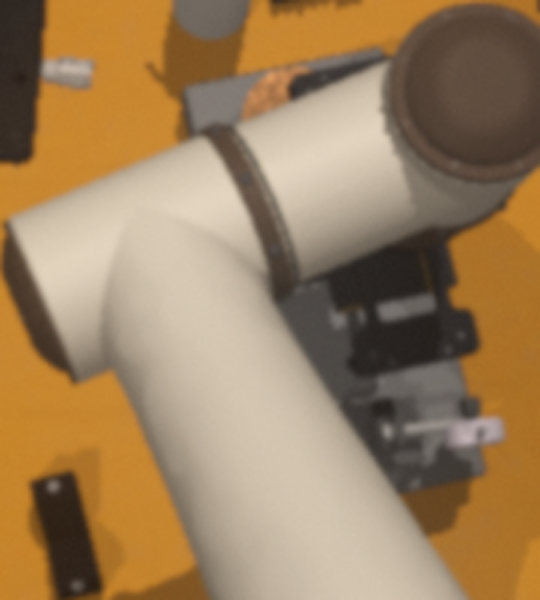

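```bash
python3 - <<'E'
from h import *
t=Cam("top");u=np.array([.9756,.2197]);n=np.array([-.2197,.9756])
U=lambda x,y:(290+(x+.5)/3-.5,90+(y+.5)/3-.5)
for nm,p,z in(("base corner +u+n",U(185,407),.085),("knob",U(232,400),.115),("box by dial",U(318,398),.1),("base low",U(195,470),.085)):
    P=t.plane([p],z)[0][:2]; print(nm,P@u,P@n)
V=lambda x,y:(240+(x+.5)/3-.5,200+(y+.5)/3-.5)
s=Cam("scene")
P=tri(t,U(232,402),s,V(212,212)); print(P,P[0][:2]@u,P[0][:2]@n)
P=tri(t,U(318,405),s,V(265,285)); print(P,P[0][:2]@u,P[0][:2]@n)
E
```

```text
base corner +u+n 0.48290690223202914 -0.01635235274462958
knob 0.47897995448496167 -0.04503709594397863
box by dial 0.4681542807911096 -0.10854527230963226
base low 0.43723311689227135 -0.013154866435208875
(array([0.47656139, 0.0599402 , 0.10733402]), np.float64(0.0001794531613570046)) 0.47810215757106744 -0.04622288061060786
(array([ 0.4762944 , -0.00158637,  0.10865506]), np.float64(0.0033227170381533964)) 0.46432429085307386 -0.10618953839661817
```

Emit:
carry_out(
  steps=[
    [[0.4, 0.1, -4, 0, 0, 0], [0.4, 0.1, -7.5, 0, 0, 0], [0.4, 0.1, -10, 0, 0, 0], [0.4, 0.1, -11, 0, 0, 0], [0.4, 0.1, -11.4, 0, 0, 0], [0.4, 0.1, -11.4, 0, 0, 0], [0.4, 0.1, -11.4, 0, 0, 0]],
  ],
)

```text
time_s: 7.9
tcp_pos: [0.5802, 0.0852, 0.0667]
ee_rot: [[-0.975, 0.002, 0.22], [-0.22, 0.001, -0.975], [-0.002, -1.0, -0.0]]
wrist_force: [-0.7, 0.4, -1.6]
gripper_width: 0.391
```

```bash
python3 st.py; python3 - <<'E'
from h import *
s=Cam("scene"); s.crop(220,150,430,350,3,"s7.png")
E
```

```text
t 7.9 tcp [0.5802 0.0852 0.0667] yaw -167.27 app [ 2.1e-03  7.0e-04 -1.0e+00] w 34.0 F [-0.7  0.4 -1.6] q [ 24.2  28.2 -17.1   0.  -44.6 -11.5]
u,n 0.5848 -0.0443
```

View pics/s7.png

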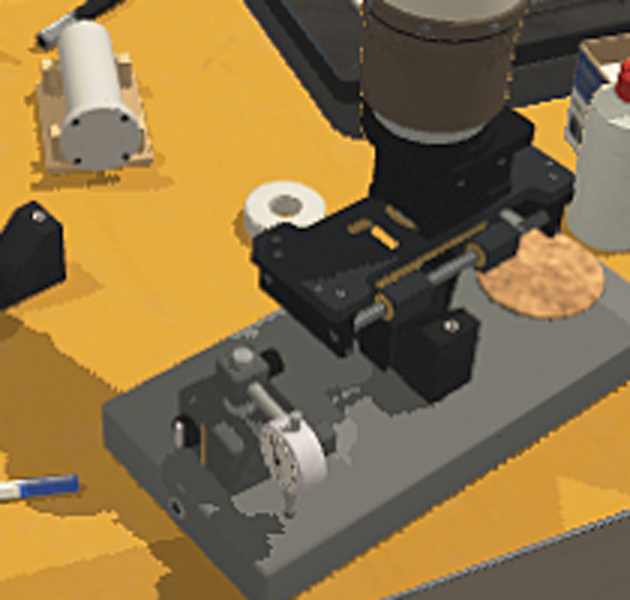

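Emit:
carry_out(
  steps=[
    [[0, 0, -0.1, 0, 0, 0], [0, 0, -0.1, 0, 0, 0], [0, 0, -0.1, 0, 0, 0]],
  ],
)

```text
time_s: 8.32
tcp_pos: [0.5799, 0.0851, 0.0651]
ee_rot: [[-0.975, 0.001, 0.22], [-0.22, 0.0, -0.975], [-0.001, -1.0, -0.0]]
wrist_force: [-0.1, -0.2, 1.0]
gripper_width: 0.388
```

Emit:
carry_out(
  steps=[
    [[0, 0, 0, 0, 0, 0], [0, 0, 0, 0, 0, 0], [0, 0, 0, 0, 0, 0], [0, 0, 0, 0, 0, 0]],
  ],
  fingers=105,
)

```text
time_s: 8.82
tcp_pos: [0.5796, 0.085, 0.0645]
ee_rot: [[-0.975, -0.0, 0.22], [-0.22, -0.0, -0.975], [0.0, -1.0, 0.0]]
wrist_force: [0.5, -0.5, 0.5]
gripper_width: 0.584
```

```bash
python3 st.py
```

```text
t 8.82 tcp [0.5796 0.085  0.0645] yaw -167.28 app [-1.e-04 -0.e+00 -1.e+00] w 50.8 F [ 0.5 -0.5  0.5] q [ 24.2  28.3 -17.2   0.  -44.5 -11.5]
u,n 0.5841 -0.0444
```

Emit:
carry_out(
  steps=[
    [[0, 0, 2, 0, 0, 0], [0, 0, 6, 0, 0, 0], [0, 0, 8, 0, 0, 0.1], [1, 0.2, 8, 0, 0, 0.28], [2, 0.5, 8, 0, 0, 0.46], [3, 0.7, 8, 0, 0, 0.64], [4, 0.9, 8, 0, 0, 0.82], [5.1, 1.1, 8, 0, 0, 1.0], [5.1, 1.1, 8, 0, 0, 1.18], [5.1, 1.1, 8, 0, 0, 1.36], [5.1, 1.1, 8, 0, 0, 1.54], [5.1, 1.1, 8, 0, 0, 1.571], [5.1, 1.1, 8, 0, 0, 1.571], [5.1, 1.1, 5, 0, 0, 1.571], [5.1, 1.1, 2, 0, 0, 1.571], [5.1, 1.1, 0, 0, 0, 1.571], [5.1, 1.1, 0, 0, 0, 1.571], [5.1, 1.1, 0, 0, 0, 1.571]],
  ],
)

```text
time_s: 11.08
tcp_pos: [0.6313, 0.0962, 0.0655]
ee_rot: [[0.22, 0.002, 0.976], [-0.976, 0.0, 0.22], [0.0, -1.0, 0.002]]
wrist_force: [0.7, 0.2, 0.9]
gripper_width: 0.587
```

```bash
python3 st.py; python3 - <<'E'
from h import *
s=Cam("scene"); s.crop(220,150,430,350,3,"s8.png")
E
```

```text
t 11.07 tcp [0.6313 0.0962 0.0655] yaw -77.29 app [ 1.7e-03  3.0e-04 -1.0e+00] w 51.1 F [0.7 0.2 0.9] q [ 23.2  32.3  -9.2   0.  -48.3  79.5]
u,n 0.6371 -0.0449
```

View pics/s8.png

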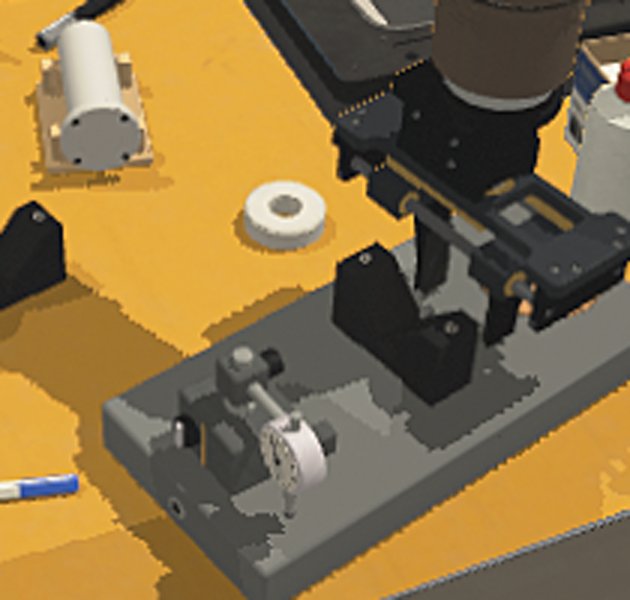

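Emit:
carry_out(
  steps=[
    [[-1, -0.22, 0, 0, 0, 0], [-2, -0.44, 0, 0, 0, 0], [-2.8, -0.62, 0, 0, 0, 0], [-3.5, -0.78, 0, 0, 0, 0], [-4.2, -0.94, 0, 0, 0, 0], [-4.9, -1.1, 0, 0, 0, 0], [-5.6, -1.25, 0, 0, 0, 0], [-6.2, -1.38, 0, 0, 0, 0], [-6.6, -1.48, 0, 0, 0, 0], [-6.7, -1.51, 0, 0, 0, 0], [-6.7, -1.51, 0, 0, 0, 0], [-6.7, -1.51, 0, 0, 0, 0]],
  ],
)

```text
time_s: 12.62
tcp_pos: [0.5633, 0.0808, 0.0643]
ee_rot: [[0.22, -0.001, 0.975], [-0.975, -0.0, 0.22], [0.0, -1.0, -0.001]]
wrist_force: [0.9, -0.2, 0.3]
gripper_width: 0.588
```

```bash
python3 st.py; python3 - <<'E'
from h import *
s=Cam("scene"); s.crop(220,150,430,350,3,"s9.png")
u=np.array([.9756,.2197]);n=np.array([-.2197,.9756])
W=lambda x,y:(220+(x+.5)/3-.5,150+(y+.5)/3-.5)
for p in((366,258),(451,327)):
    P=s.plane([W(*p)],.097)[0][:2]; print(P@u,P@n)
E
```

```text
t 12.62 tcp [0.5633 0.0808 0.0643] yaw -77.27 app [-1.e-03 -3.e-04 -1.e+00] w 51.2 F [ 0.9 -0.2  0.3] q [ 24.5  27.1 -19.6  -0.  -43.4  78.3]
u,n 0.5673 -0.0449
0.5868858573807335 -0.0044256684611092435
0.5870291795348863 -0.07982643622010537
```

View pics/s9.png

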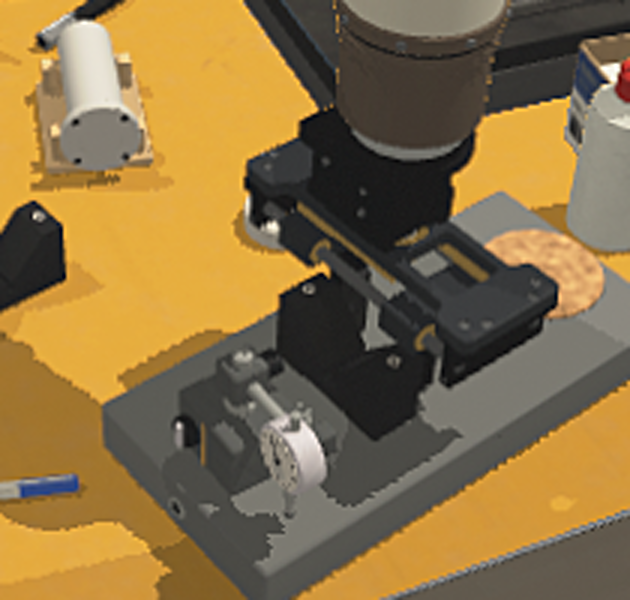

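```bash
python3 - <<'E'
from h import *
s=Cam("scene"); 
u=np.array([.9756,.2197]);n=np.array([-.2197,.9756])
W=lambda x,y:(220+(x+.5)/3-.5,150+(y+.5)/3-.5)
for p in((308,289),(393,361)):
    P=s.plane([W(*p)],.097)[0][:2]; print(P@u,P@n)
E
```

```text
0.5404521518515131 -0.004298924747434162
0.5409564037685004 -0.07987720501896196
```

Emit:
carry_out(
  steps=[
    [[1.5, 0.3, 0, 0, 0, 0], [2.2, 0.5, 3, 0, 0, 0], [2.2, 0.5, 8, 0, 0, 0], [0, 2, 13.5, 0, 0, 0.037], [-4, 6, 13.5, 0, 0, 0.037], [-8, 10, 13.5, 0, 0, 0.037], [-12, 14, 13.5, 0, 0, 0.037], [-16, 18, 13.5, 0, 0, 0.037], [-18.3, 20.3, 13.5, 0, 0, 0.037], [-18.3, 20.3, 13.5, 0, 0, 0.037], [-18.3, 20.3, 13.5, 0, 0, 0.037], [-18.3, 20.3, 13.5, 0, 0, 0.037], [-18.3, 20.3, 13.5, 0, 0, 0.037]],
  ],
  fingers=95,
)

```text
time_s: 14.35
tcp_pos: [0.381, 0.2832, 0.1994]
ee_rot: [[0.255, -0.0, 0.967], [-0.967, -0.0, 0.255], [0.0, -1.0, -0.0]]
wrist_force: [0.2, -0.1, -0.2]
gripper_width: 0.629
```

```bash
python3 st.py
```

```text
t 14.35 tcp [0.381  0.2832 0.1994] yaw -75.24 app [-4.e-04 -5.e-04 -1.e+00] w 54.7 F [ 0.2 -0.1 -0.2] q [ 56.3   9.3 -23.1  -0.  -57.6  48.5]
u,n 0.4339 0.1925
```

Emit:
carry_out(
  steps=[
    [[0.05, 0, -5, 0, 0, 0], [0.05, 0, -10, 0, 0, 0], [0.05, 0, -14, 0, 0, 0], [0.05, 0, -16.5, 0, 0, 0], [0.05, 0, -18, 0, 0, 0], [0.05, 0, -18, 0, 0, 0], [0.05, 0, -18, 0, 0, 0]],
  ],
)

```text
time_s: 15.22
tcp_pos: [0.3816, 0.2841, 0.0201]
ee_rot: [[0.256, 0.001, 0.967], [-0.967, 0.001, 0.256], [-0.001, -1.0, 0.001]]
wrist_force: [0.4, 0.2, 0.3]
gripper_width: 0.627
```

Emit:
carry_out(
  steps=[
    [[0, 0, 0, 0, 0, 0], [0, 0, 0, 0, 0, 0], [0, 0, 0, 0, 0, 0], [0, 0, 0, 0, 0, 0], [0, 0, 0, 0, 0, 0], [0, 0, 0, 0, 0, 0]],
  ],
  fingers=255,
)

```text
time_s: 15.98
tcp_pos: [0.3811, 0.2838, 0.02]
ee_rot: [[0.256, 0.0, 0.967], [-0.967, -0.0, 0.256], [0.0, -1.0, 0.0]]
wrist_force: [-0.1, -1.8, 6.4]
gripper_width: 0.388
```

```bash
python3 st.py
```

```text
t 15.97 tcp [0.3811 0.2838 0.02  ] yaw -75.14 app [ 1.e-04 -2.e-04 -1.e+00] w 33.8 F [-0.1 -1.8  6.4] q [ 56.3  24.3 -35.1   0.  -30.6  48.5]
u,n 0.4342 0.1931
```

Emit:
carry_out(
  steps=[
    [[0, 0, 4, 0, 0, 0], [0, 0, 9, 0, 0, 0], [0, 0, 14, 0, 0, -0.1], [3, -2.5, 17, 0, 0, -0.28], [7, -6, 17, 0, 0, -0.46], [11, -9.5, 17, 0, 0, -0.64], [15, -13, 17, 0, 0, -0.82], [19, -16, 17, 0, 0, -1.0], [22, -18.3, 17, 0, 0, -1.18], [23.1, -19.15, 17, 0, 0, -1.36], [23.1, -19.15, 17, 0, 0, -1.54], [23.1, -19.15, 17, 0, 0, -1.607], [23.1, -19.15, 15, 0, 0, -1.607], [23.1, -19.15, 13, 0, 0, -1.607], [23.1, -19.15, 13, 0, 0, -1.607], [23.1, -19.15, 13, 0, 0, -1.607]],
  ],
)

```text
time_s: 17.98
tcp_pos: [0.6124, 0.0926, 0.1499]
ee_rot: [[-0.975, 0.001, 0.221], [-0.221, 0.0, -0.975], [-0.001, -1.0, 0.0]]
wrist_force: [0.1, 0.2, -1.8]
gripper_width: 0.388
```

```bash
python3 st.py; python3 - <<'E'
from h import *
s=Cam("scene"); s.crop(220,150,430,350,3,"s10.png")
E
```

```text
t 17.98 tcp [0.6124 0.0926 0.1499] yaw -167.21 app [ 6.e-04  0.e+00 -1.e+00] w 33.8 F [ 0.1  0.2 -1.8] q [ 23.6  25.5  -7.2   0.  -57.2 -10.8]
u,n 0.6178 -0.0442
```

View pics/s10.png

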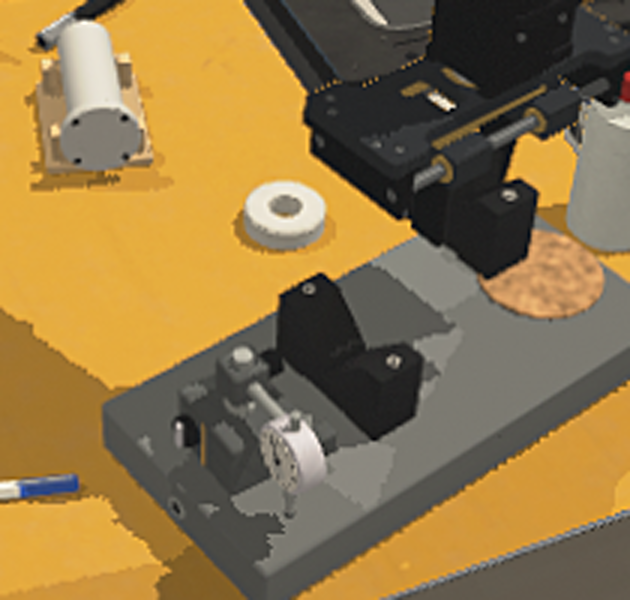

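Emit:
carry_out(
  steps=[
    [[0, 0, -4, 0, 0, 0], [0, 0, -7, 0, 0, 0], [0, 0, -8, 0, 0, 0], [0, 0, -8.4, 0, 0, 0], [0, 0, -8.5, 0, 0, 0], [0, 0, -8.5, 0, 0, 0], [0, 0, -8.5, 0, 0, 0], [0, 0, -8.5, 0, 0, 0]],
  ],
)

```text
time_s: 19.02
tcp_pos: [0.6123, 0.0925, 0.0651]
ee_rot: [[-0.975, 0.001, 0.221], [-0.221, 0.0, -0.975], [-0.001, -1.0, -0.0]]
wrist_force: [-0.5, 1.5, 0.3]
gripper_width: 0.389
```

Emit:
carry_out(
  steps=[
    [[0, 0, 0, 0, 0, 0], [0, 0, 0, 0, 0, 0], [0, 0, 0, 0, 0, 0], [0, 0, 0, 0, 0, 0]],
  ],
  fingers=105,
)

```text
time_s: 19.52
tcp_pos: [0.6121, 0.0924, 0.0646]
ee_rot: [[-0.975, 0.0, 0.221], [-0.221, 0.0, -0.975], [-0.0, -1.0, -0.0]]
wrist_force: [0.2, -0.2, 0.1]
gripper_width: 0.584
```

Emit:
carry_out(
  steps=[
    [[0, 0, 2, 0, 0, 0], [0, 0, 6, 0, 0, 0], [0, 0, 11, 0, 0, 0], [-2, 4, 15, 0, 0, 0], [-4, 9, 15, 0, 0, 0], [-6, 14, 15, 0, 0, 0], [-6, 14, 15, 0, 0, 0], [-6, 14, 15, 0, 0, 0], [-6, 14, 15, 0, 0, 0]],
  ],
)

```text
time_s: 20.65
tcp_pos: [0.5524, 0.2314, 0.2144]
ee_rot: [[-0.976, -0.0, 0.22], [-0.22, -0.0, -0.976], [0.0, -1.0, 0.0]]
wrist_force: [0.9, -0.4, -0.1]
gripper_width: 0.585
```

```bash
python3 st.py; python3 - <<'E'
from h import *
s=Cam("scene"); s.crop(220,150,430,350,3,"s11.png")
t=Cam("top"); t.crop(240,90,420,290,3,"t11.png")
E
```

```text
t 20.65 tcp [0.5524 0.2314 0.2144] yaw -167.31 app [-3.e-04 -3.e-04 -1.e+00] w 50.9 F [ 0.9 -0.4 -0.1] q [ 38.2  20.4  -5.3   0.  -64.3 -25.5]
u,n 0.5898 0.1044
```

View pics/s11.png

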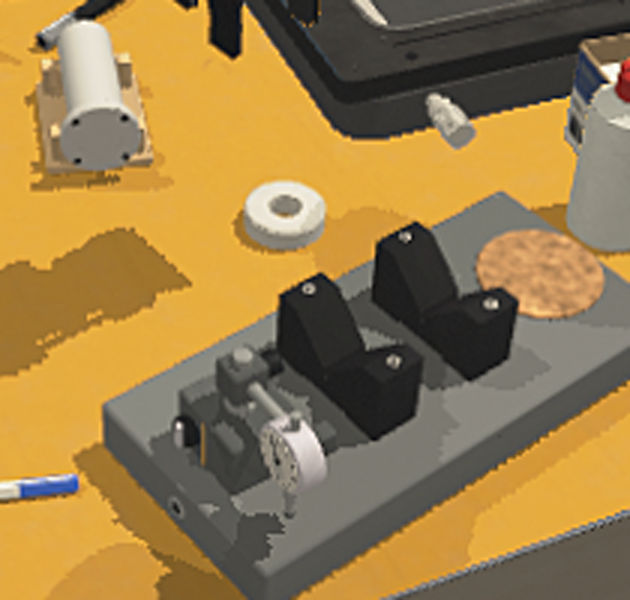

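View pics/t11.png

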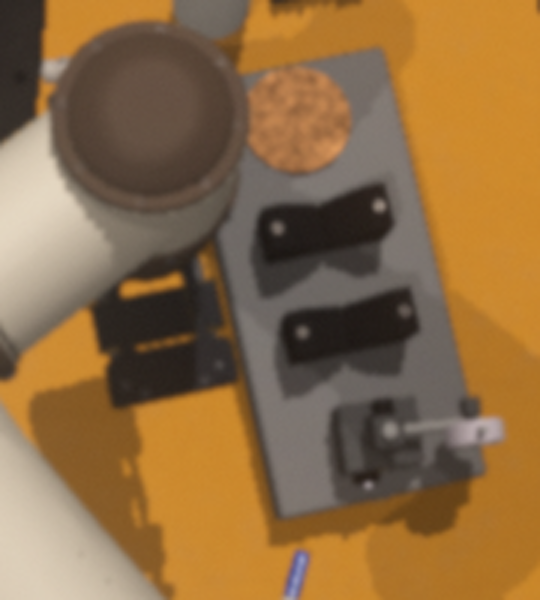

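```bash
python3 - <<'E'
from h import *
s=Cam("scene");t=Cam("top")
u=np.array([.9756,.2197]);n=np.array([-.2197,.9756])
W=lambda x,y:(220+(x+.5)/3-.5,150+(y+.5)/3-.5)
T=lambda x,y:(240+(x+.5)/3-.5,90+(y+.5)/3-.5)
for nm,a,b in(("1+",(302,332),(308,289)),("1-",(405,311),(393,361)),("2+",(277,229),(405,237)),("2-",(379,206),(491,303))):
    P,e=tri(t,T(*a),s,W(*b)); A=t.plane([T(*a)],.097)[0][:2];B=s.plane([W(*b)],.097)[0][:2]
    print(nm,P,e,"tri",P[:2]@u,P[:2]@n,"top",A@u,A@n,"scene",B@u,B@n)
E
```

```text
1+ [0.52779679 0.11490353 0.09670714] 0.001053849242526784 tri 0.5401628483750242 -0.0038570726153302486 top 0.5396853745667936 -0.0035163732461920834 scene 0.5404521518515131 -0.004298924747434162
1- [0.5439762  0.04054479 0.09767038] 0.0018009657319726323 tri 0.5396108761907846 -0.07995607244144022 top 0.5389377420266478 -0.07956452826499225 scene 0.5409564037685004 -0.07987720501896196
2+ [0.60368602 0.1321072  0.09687243] 0.0030998681426049036 tri 0.617980032224068 -0.0037460333497855484 top 0.6166564509626526 -0.0028078299309198048 scene 0.6194052041202188 -0.004434986165209986
2- [0.62092255 0.0581645  0.0979117 ] 0.0022559043172847835 tri 0.6185507798045915 -0.07967139785341143 top 0.6177873690411179 -0.0791620714203494 scene 0.620444399347335 -0.07950023775908371
```

Emit:
carry_out(
  steps=[
    [[-1, 5, 0, 0, 0, -0.15], [-2, 10, -2, 0, 0, -0.3], [-3, 15, -4, 0, 0, -0.45], [-4.2, 20.1, -6.5, 0, 0, -0.497], [-4.2, 20.1, -6.5, 0, 0, -0.497], [-4.2, 20.1, -6.5, 0, 0, -0.497], [-4.2, 20.1, -6.5, 0, 0, -0.497], [-4.2, 20.1, -6.5, 0, 0, -0.497]],
  ],
  fingers=40,
)

```text
time_s: 21.85
tcp_pos: [0.5108, 0.4325, 0.1506]
ee_rot: [[-0.962, 0.001, -0.272], [0.272, 0.001, -0.962], [-0.001, -1.0, -0.001]]
wrist_force: [-0.6, -0.1, 0.3]
gripper_width: 0.841
```

```bash
python3 st.py; python3 - <<'E'
from h import *
s=Cam("scene"); s.crop(170,80,330,220,4,"s12.png")
E
```

```text
t 21.85 tcp [0.5108 0.4325 0.1506] yaw 164.21 app [ 9.0e-04  1.2e-03 -1.0e+00] w 73.1 F [-0.6 -0.1  0.3] q [ 54.1  29.9   0.6   0.  -60.5 -69.9]
u,n 0.5934 0.3097
```

View pics/s12.png

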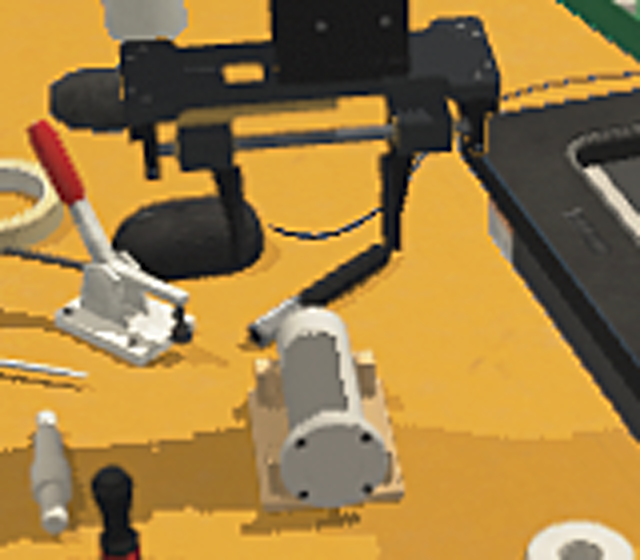

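Emit:
carry_out(
  steps=[
    [[0, 0, -4, 0, 0, 0], [0, 0, -8, 0, 0, 0], [0, 0, -10.5, 0, 0, 0], [0, 0, -11.5, 0, 0, 0], [0, 0, -11.5, 0, 0, 0], [0, 0, -11.5, 0, 0, 0]],
  ],
)

```text
time_s: 22.65
tcp_pos: [0.5108, 0.4341, 0.0362]
ee_rot: [[-0.963, 0.002, -0.27], [0.27, 0.002, -0.963], [-0.001, -1.0, -0.003]]
wrist_force: [0.0, 0.4, 0.9]
gripper_width: 0.845
```

```bash
python3 st.py; python3 - <<'E'
from h import *
s=Cam("scene"); s.crop(170,80,330,220,4,"s13.png")
E
```

```text
t 22.65 tcp [0.5108 0.4341 0.0362] yaw 164.31 app [ 0.0019  0.0021 -1.    ] w 73.5 F [0.  0.4 0.9] q [ 54.2  36.8  -5.6   0.  -47.5 -69.9]
u,n 0.5938 0.3113
```

View pics/s13.png

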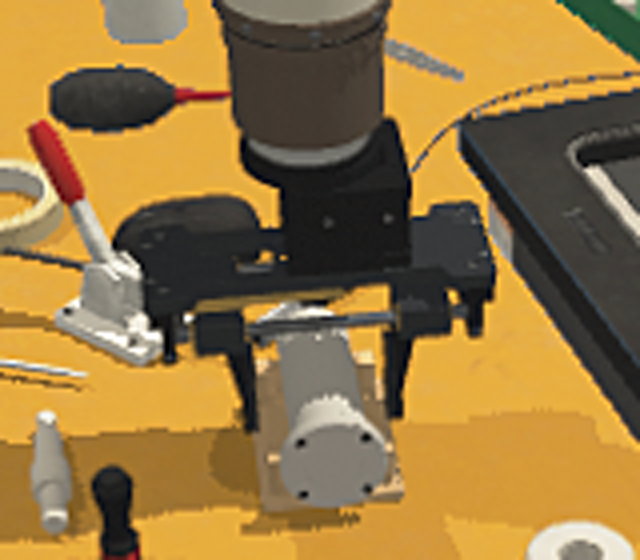

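Emit:
carry_out(
  steps=[
    [[0, 0, 0, 0, 0, 0], [0, 0, 0, 0, 0, 0], [0, 0, 0, 0, 0, 0], [0, 0, 0, 0, 0, 0], [0, 0, 0, 0, 0, 0], [0, 0, 0, 0, 0, 0], [0, 0, 0, 0, 0, 0]],
  ],
  fingers=255,
)

```text
time_s: 23.58
tcp_pos: [0.5107, 0.4333, 0.0347]
ee_rot: [[-0.963, 0.001, -0.271], [0.271, 0.0, -0.963], [-0.001, -1.0, -0.0]]
wrist_force: [4.1, -1.3, 0.7]
gripper_width: 0.48
```

```bash
python3 st.py
```

```text
t 23.57 tcp [0.5107 0.4333 0.0347] yaw 164.3 app [ 9.e-04  2.e-04 -1.e+00] w 41.8 F [ 4.1 -1.3  0.7] q [ 54.1  36.9  -5.6   0.  -47.4 -69.9]
u,n 0.5934 0.3105
```

Emit:
carry_out(
  steps=[
    [[0, 0, 1, 0, 0, 0], [0, 0, 3, 0, 0, 0], [0, 0, 6, 0, 0, 0], [0, 0, 9, 0, 0, 0], [0, 0, 12, 0, 0, 0], [0, 0, 14, 0, 0, 0], [0, 0, 14, 0, 0, 0], [0, 0, 14, 0, 0, 0]],
  ],
)

```text
time_s: 24.58
tcp_pos: [0.5086, 0.4327, 0.1725]
ee_rot: [[-0.963, -0.004, -0.271], [0.271, -0.002, -0.963], [0.003, -1.0, 0.003]]
wrist_force: [-0.3, -0.2, -6.2]
gripper_width: 0.48
```

```bash
python3 st.py; python3 - <<'E'
from h import *
s=Cam("scene"); s.crop(190,40,330,180,4,"s14.png")
E
```

```text
t 24.57 tcp [0.5086 0.4327 0.1725] yaw 164.28 app [-0.0037 -0.0023 -1.    ] w 41.7 F [-0.3 -0.2 -6.2] q [ 54.2  28.9   2.2  -0.1 -63.5 -69.9]
u,n 0.5913 0.3104
```

View pics/s14.png

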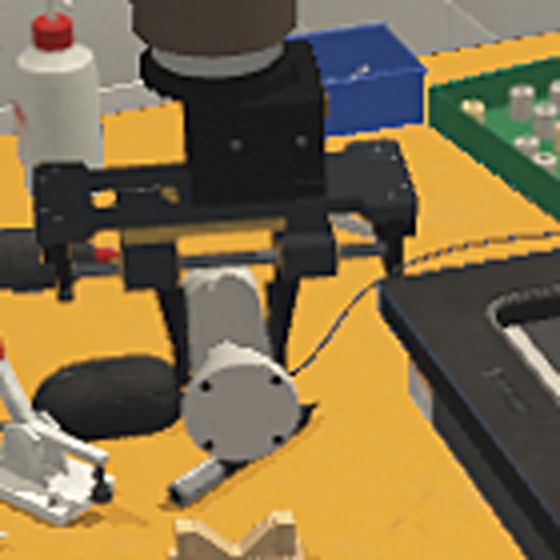

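```bash
python3 - <<'E'
from h import *
s=Cam("scene"); p=sense()["tcp_pos"]; print(p)
d=np.array([np.cos(np.radians(74.2)),np.sin(np.radians(74.2)),0])
px=(190+(241+.5)/4-.5,40+(405+.5)/4-.5)
for z in(.168,.173,.1775,.183):
    P=s.plane([px],z)[0]; print(z,P,"along",(P-p)@d,"lat",(P-p)@[-d[1],d[0],0])
E
```

```text
[0.50902228 0.43270687 0.17237796]
0.168 [0.49884287 0.39020898 0.168     ] along -0.043663883718471456 lat -0.0017765211386576675
0.173 [0.49612626 0.38277108 0.173     ] along -0.0515604452624405 lat -0.0011877408730211305
0.1775 [0.49368131 0.37607697 0.1775    ] along -0.058667350652012715 lat -0.0006578386339481979
0.183 [0.49069303 0.36789528 0.183     ] along -0.06735356835037859 lat -1.0180341748056617e-05
```

Emit:
carry_out(
  steps=[
    [[0, 0, 1.5, 0, 0, 0], [0.5, -3, 1.5, 0, 0, -0.1], [1.3, -8, 1.5, 0, 0, -0.25], [2, -13, 1.5, 0, 0, -0.4], [3, -18, 1.5, 0, 0, -0.55], [4, -23, 1.5, 0, 0, -0.7], [5, -28, 1.5, 0, 0, -0.85], [5.5, -32, 1.5, 0, 0, -1.0], [5.74, -34, 1.5, 0, 0, -1.073], [5.74, -35, 1.5, 0, 0, -1.073], [5.74, -35, 1.5, 0, 0, -1.073], [5.74, -35, 1.5, 0, 0, -1.073], [5.74, -35, 1.5, 0, 0, -1.073], [5.74, -35, 1.5, 0, 0, -1.073]],
  ],
)

```text
time_s: 26.42
tcp_pos: [0.5675, 0.084, 0.1895]
ee_rot: [[-0.223, -0.0, -0.975], [0.975, 0.0, -0.223], [0.0, -1.0, 0.0]]
wrist_force: [-0.1, -0.3, -5.3]
gripper_width: 0.481
```

```bash
python3 st.py; python3 - <<'E'
from h import *
s=Cam("scene"); s.crop(240,150,430,350,3,"s15.png")
t=Cam("top"); t.crop(240,90,420,290,3,"t15.png")
E
```

```text
t 26.43 tcp [0.5675 0.084  0.1895] yaw 102.88 app [-0.  0. -1.] w 41.8 F [-0.1 -0.3 -5.3] q [  24.6   19.3  -10.9   -0.   -59.8 -101.7]
u,n 0.5721 -0.0427
```

View pics/s15.png

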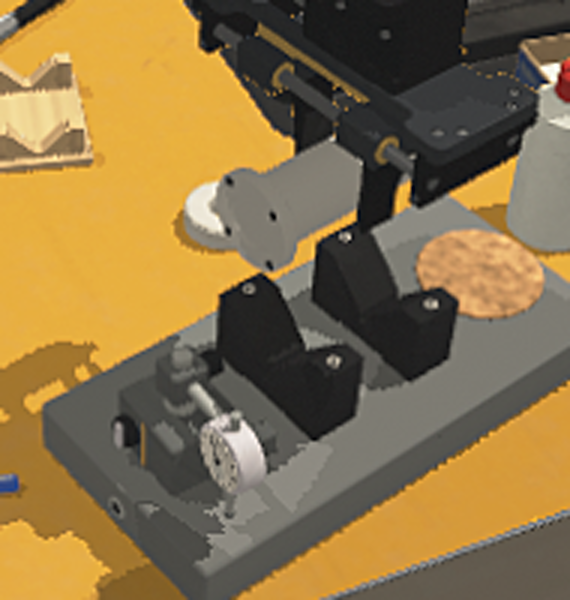

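View pics/t15.png

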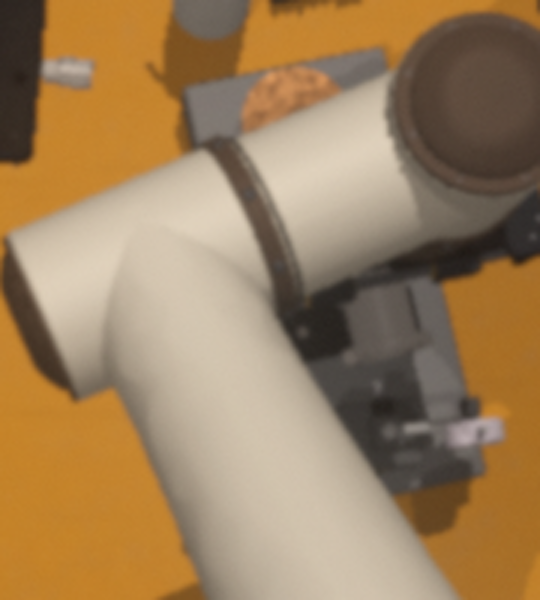

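```bash
python3 - <<'E'
from h import *
s=Cam("scene"); s.crop(300,190,370,250,10,"s16.png")
t=Cam("top"); t.crop(330,170,400,230,10,"t16.png")
E
```

```text
(no output)
```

View pics/s16.png

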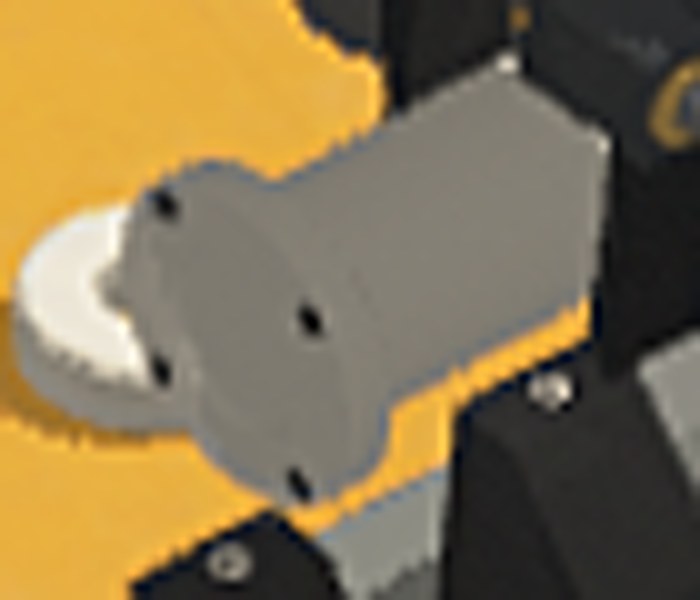

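View pics/t16.png

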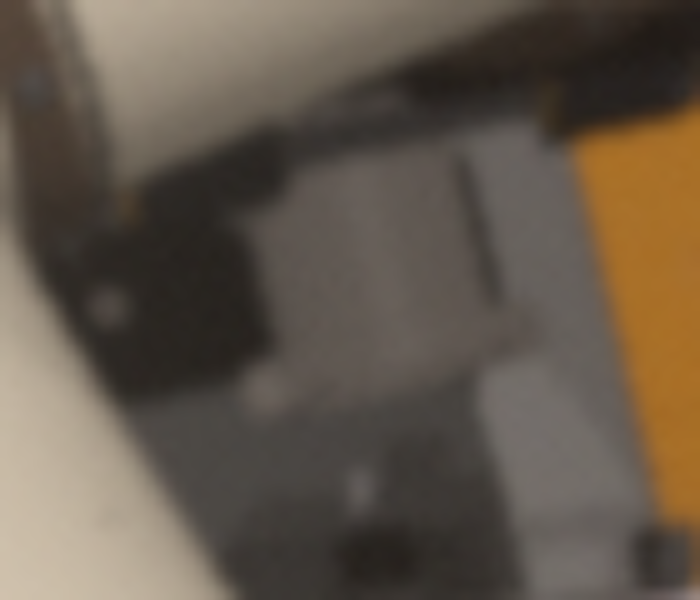

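```bash
python3 - <<'E'
from h import *
s=Cam("scene");t=Cam("top")
u=np.array([.9756,.2197,0]);n=np.array([-.2197,.9756,0])
G=lambda x0,y0,k,x,y:(x0+(x+.5)/k-.5,y0+(y+.5)/k-.5)
a=G(300,190,10,233.75,346); v=s.rays([a])[0]
for nn in(-.0450,-.0427,-.0410):
    k=(nn-s.C@n)/(v@n); P=s.C+k*v; print("scene n",nn,"u",P@u,"z",P[2])
for p in((267,390),(520,340),(393,367)):
    P=t.plane([G(330,170,10,*p)],.1945)[0]; print("top",P@u,P@n)
E
```

```text
scene n -0.045 u 0.5011181910534843 z 0.19834948706261357
scene n -0.0427 u 0.5032237064735628 z 0.19564195975486154
scene n -0.041 u 0.5047799570014472 z 0.1936407439186968
top 0.5065232009468429 -0.015809708273615223
top 0.5056511280361168 -0.06665731798982497
top 0.5057280414826603 -0.040995489933544925
```

Emit:
carry_out(
  steps=[
    [[0, 0, -3, 0, 0, 0], [0, 0, -6, 0, 0, 0], [0, 0, -8, 0, 0, 0], [0, 0, -9.2, 0, 0, 0], [0, 0, -9.7, 0, 0, 0], [0, 0, -9.9, 0, 0, 0], [0, 0, -9.9, 0, 0, 0], [0, 0, -9.9, 0, 0, 0], [0, 0, -9.9, 0, 0, 0]],
  ],
)

```text
time_s: 27.85
tcp_pos: [0.568, 0.0833, 0.0914]
ee_rot: [[-0.222, 0.001, -0.975], [0.975, 0.0, -0.222], [-0.0, -1.0, -0.001]]
wrist_force: [0.3, -1.9, -1.4]
gripper_width: 0.477
```

```bash
python3 st.py; python3 - <<'E'
from h import *
s=Cam("scene"); s.crop(240,170,400,310,5,"s17.png")
E
```

```text
t 27.85 tcp [0.568  0.0833 0.0914] yaw 102.84 app [ 1.4e-03  1.0e-04 -1.0e+00] w 41.5 F [ 0.3 -1.9 -1.4] q [  24.5   25.4  -17.6    0.   -47.  -101.7]
u,n 0.5724 -0.0435
```

View pics/s17.png

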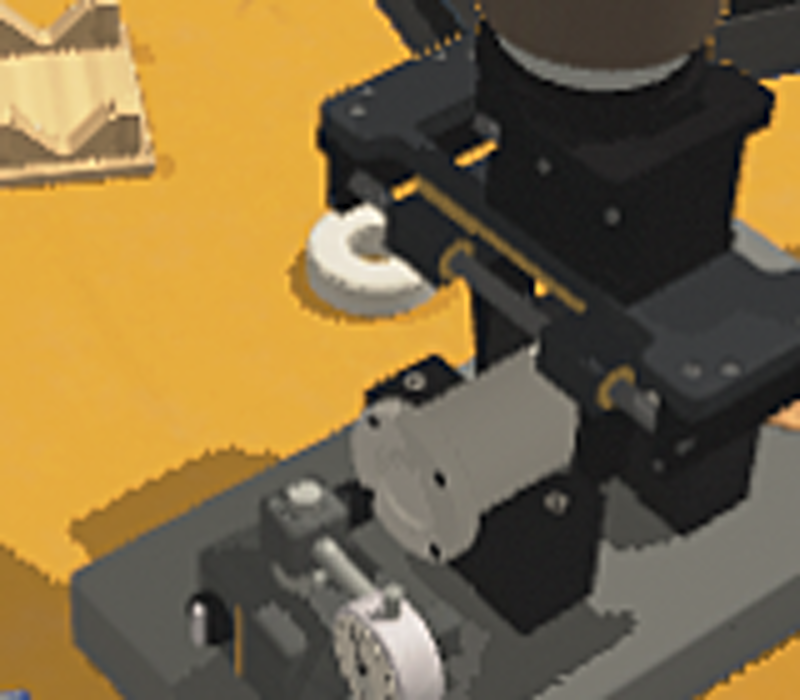

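Emit:
carry_out(
  steps=[
    [[0.02, -0.08, 0, 0, 0, 0], [0.02, -0.08, -0.1, 0, 0, 0], [0.02, -0.08, -0.1, 0, 0, 0], [0.02, -0.08, -0.1, 0, 0, 0]],
  ],
)

```text
time_s: 28.4
tcp_pos: [0.5682, 0.0831, 0.0911]
ee_rot: [[-0.222, 0.002, -0.975], [0.975, 0.001, -0.222], [0.0, -1.0, -0.002]]
wrist_force: [-1.5, 1.0, 5.3]
gripper_width: 0.474
```

```bash
python3 st.py
```

```text
t 28.4 tcp [0.5682 0.0831 0.0911] yaw 102.82 app [ 1.7e-03  7.0e-04 -1.0e+00] w 41.2 F [-1.5  1.   5.3] q [  24.5   25.4  -17.6    0.   -46.9 -101.7]
u,n 0.5726 -0.0437
```

Emit:
carry_out(
  steps=[
    [[0, 0, 0, 0, 0, 0], [0, 0, 0, 0, 0, 0], [0, 0, 0, 0, 0, 0], [0, 0, 0, 0, 0, 0], [0, 0, 0, 0, 0, 0]],
  ],
  fingers=75,
)

```text
time_s: 29.02
tcp_pos: [0.5677, 0.0826, 0.0894]
ee_rot: [[-0.222, -0.0, -0.975], [0.975, -0.0, -0.222], [-0.0, -1.0, 0.0]]
wrist_force: [0.6, 0.7, 0.6]
gripper_width: 0.702
```

Emit:
carry_out(
  steps=[
    [[0, 0, 1, 0, 0, 0], [0, 0, 3, 0, 0, 0], [0, 0, 7, 0, 0, 0], [0, 0, 11, 0, 0, 0], [-1, 5, 12, 0, 0, 0], [-2, 10, 12, 0, 0, 0], [-2, 16, 12, 0, 0, 0], [-2, 16, 12, 0, 0, 0], [-2, 16, 12, 0, 0, 0]],
  ],
)

```text
time_s: 30.15
tcp_pos: [0.5475, 0.2427, 0.2099]
ee_rot: [[-0.223, -0.0, -0.975], [0.975, -0.0, -0.223], [-0.0, -1.0, 0.0]]
wrist_force: [0.4, -0.2, 0.6]
gripper_width: 0.704
```

```bash
python3 st.py; python3 - <<'E'
from h import *
s=Cam("scene"); s.crop(240,170,440,320,4,"s18.png")
t=Cam("top"); t.crop(240,90,420,290,3,"t18.png")
E
```

```text
t 30.15 tcp [0.5475 0.2427 0.2099] yaw 102.86 app [-0.e+00 -1.e-04 -1.e+00] w 61.2 F [ 0.4 -0.2  0.6] q [  39.4   20.6   -5.7    0.   -63.7 -116.5]
u,n 0.5874 0.1165
```

View pics/s18.png

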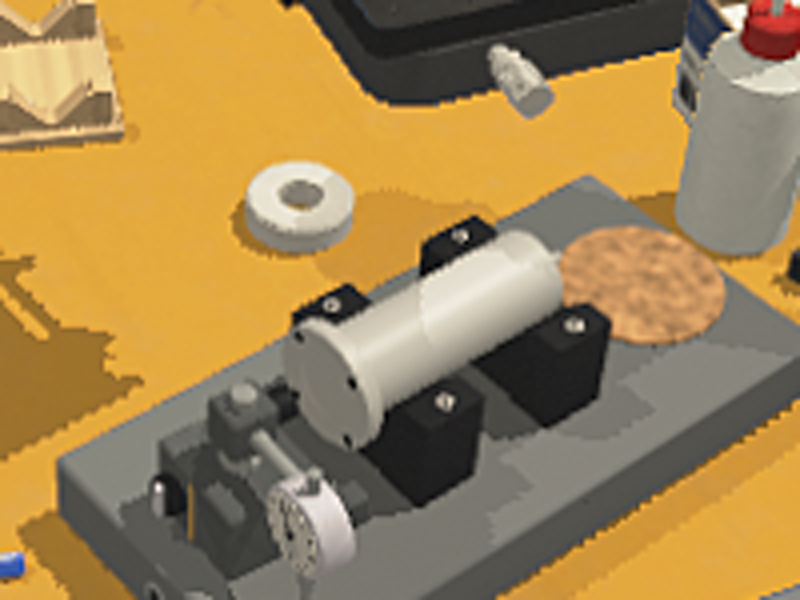

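View pics/t18.png

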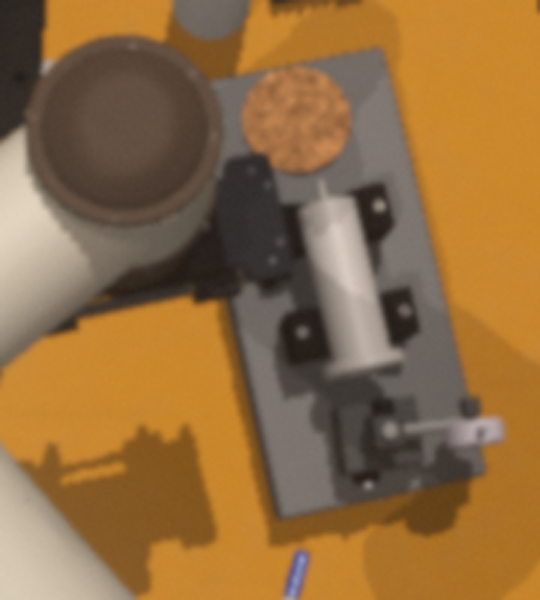

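```bash
python3 - <<'E'
from h import *
s=Cam("scene");t=Cam("top")
u=np.array([.9756,.2197]);n=np.array([-.2197,.9756])
W=lambda x,y:(240+(x+.5)/4-.5,170+(y+.5)/4-.5)
for nm,p in(("bl left",W(678,222)),("bl bottom",W(735,254)),("bl right",W(793,225))):
    P=s.plane([p],0.)[0][:2]; print(nm,P,P@u,P@n)
T=lambda x,y:(240+(x+.5)/3-.5,90+(y+.5)/3-.5)
# ring
for nm,c,a,z in(("ring scene outer top",s,W(299,196),.018),("bore scene",s,W(301,195),.018)):
    P=c.plane([a],z)[0]; print(nm,P)
print("ring tri",tri(t,(269.09,176.85),s,W(300,197)))
print("cork tri",tri(t,T(297,120),s,W(641,285)),)
P=tri(t,T(297,120),s,W(641,285))[0][:2];print(P@u,P@n)
E
```

```text
bl left [0.78213438 0.18502308] 0.8036998737842658 0.008673590366010498
bl bottom [0.79558429 0.15056025] 0.8092501166176619 -0.02790328571042621
bl right [0.83880855 0.15694033] 0.8528214094967025 -0.0311752508162941
ring scene outer top [0.5934633  0.26986964 0.018     ]
bore scene [0.59480894 0.27016977 0.018     ]
ring tri (array([0.59307048, 0.27020809, 0.01692903]), np.float64(0.0021866948629243577))
cork tri (array([0.69943377, 0.11104645, 0.04705186]), np.float64(0.0030539244534801228))
0.7067644889097626 -0.045328681390049495
```

Emit:
carry_out(
  steps=[
    [[4.5, 2.8, -3, 0, 0, 0], [4.5, 2.8, -8, 0, 0, 0], [4.5, 2.8, -12, 0, 0, 0], [4.5, 2.8, -15, 0, 0, 0], [4.5, 2.8, -15, 0, 0, 0], [4.5, 2.8, -15, 0, 0, 0]],
  ],
  fingers=33,
)

```text
time_s: 31.1
tcp_pos: [0.5938, 0.2706, 0.0611]
ee_rot: [[-0.222, 0.002, -0.975], [0.975, 0.001, -0.222], [0.001, -1.0, -0.003]]
wrist_force: [0.8, -0.5, 0.2]
gripper_width: 0.868
```

```bash
python3 st.py; python3 - <<'E'
from h import *
s=Cam("scene"); s.crop(240,120,400,260,4,"s19.png")
E
```

```text
t 31.1 tcp [0.5938 0.2706 0.0611] yaw 102.81 app [ 0.0023  0.0011 -1.    ] w 75.5 F [ 0.8 -0.5  0.2] q [  38.7   33.7   -7.3    0.   -48.8 -115.9]
u,n 0.6388 0.1335
```

View pics/s19.png

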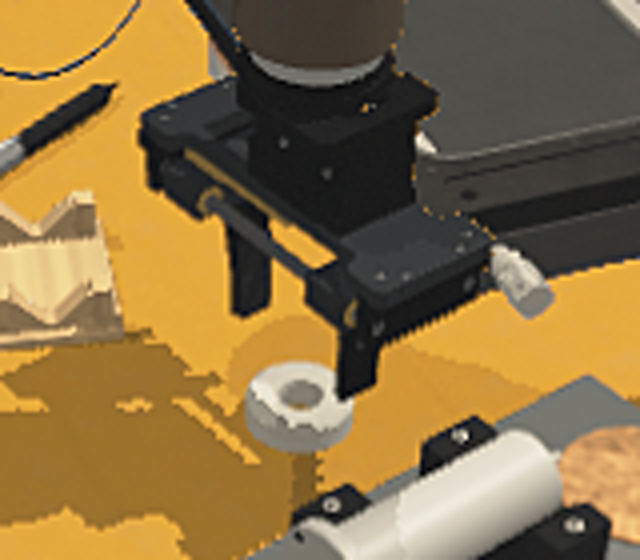

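Emit:
carry_out(
  steps=[
    [[0, 0, -2, 0, 0, 0], [0, 0, -3.6, 0, 0, 0], [0, 0, -4.3, 0, 0, 0], [0, 0, -4.3, 0, 0, 0], [0, 0, -4.3, 0, 0, 0]],
  ],
)

```text
time_s: 31.78
tcp_pos: [0.5931, 0.2709, 0.0172]
ee_rot: [[-0.222, 0.001, -0.975], [0.975, 0.001, -0.222], [0.0, -1.0, -0.001]]
wrist_force: [0.4, 0.3, 0.2]
gripper_width: 0.872
```

Emit:
carry_out(
  steps=[
    [[0, 0, 0, 0, 0, 0], [0, 0, 0, 0, 0, 0], [0, 0, 0, 0, 0, 0], [0, 0, 0, 0, 0, 0], [0, 0, 0, 0, 0, 0]],
  ],
  fingers=255,
)

```text
time_s: 32.4
tcp_pos: [0.5928, 0.2704, 0.0169]
ee_rot: [[-0.222, 0.0, -0.975], [0.975, -0.0, -0.222], [-0.0, -1.0, -0.0]]
wrist_force: [0.4, -1.9, 2.4]
gripper_width: 0.653
```

Emit:
carry_out(
  steps=[
    [[0, 0, 3, 0, 0, 0], [0, 0, 7, 0, 0, 0], [0, 0, 12, 0, 0, 0], [0, 0, 15, 0, 0, 0], [0, 0, 15, 0, 0, 0], [0, 0, 15, 0, 0, 0]],
  ],
)

```text
time_s: 33.15
tcp_pos: [0.5914, 0.2702, 0.1644]
ee_rot: [[-0.221, -0.003, -0.975], [0.975, -0.001, -0.221], [-0.0, -1.0, 0.004]]
wrist_force: [-0.4, -0.1, -2.5]
gripper_width: 0.651
```

```bash
python3 st.py; python3 - <<'E'
from h import *
s=Cam("scene"); s.crop(240,80,400,220,4,"s20.png")
E
```

```text
t 33.15 tcp [0.5914 0.2702 0.1644] yaw 102.79 app [-0.0035 -0.0011 -1.    ] w 56.6 F [-0.4 -0.1 -2.5] q [ 3.870e+01  2.770e+01 -1.200e+00 -1.000e-01 -6.130e+01 -1.159e+02]
u,n 0.6364 0.1337
```

View pics/s20.png

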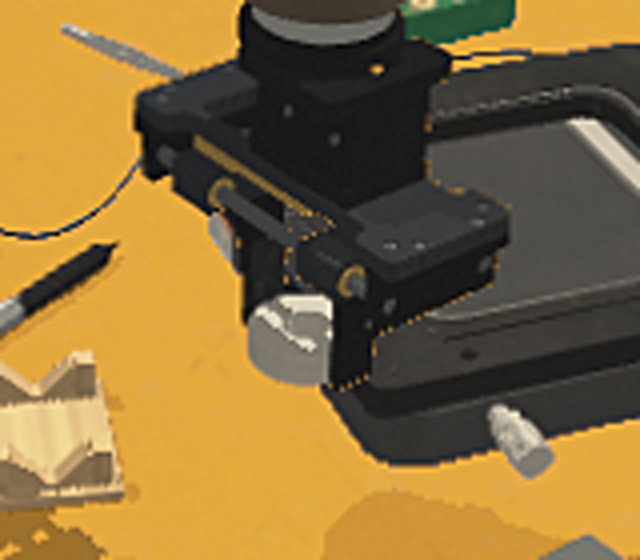

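Emit:
carry_out(
  steps=[
    [[2.5, -4, 0, 0, 0, 0], [5, -8, 0, 0, 0, 0], [8, -12, 0, 0, 0, 0], [10, -15, 0, 0, 0, 0], [10.7, -16, 0, 0, 0, 0], [10.7, -16, -3, 0, 0, 0], [10.7, -16, -6, 0, 0, 0], [10.7, -16, -6, 0, 0, 0], [10.7, -16, -6, 0, 0, 0]],
  ],
)

```text
time_s: 34.33
tcp_pos: [0.7001, 0.1112, 0.1071]
ee_rot: [[-0.223, 0.001, -0.975], [0.975, -0.0, -0.223], [-0.001, -1.0, -0.001]]
wrist_force: [0.2, 1.0, -1.6]
gripper_width: 0.651
```

```bash
python3 st.py; python3 - <<'E'
from h import *
s=Cam("scene"); s.crop(310,120,470,260,5,"s21.png")
E
```

```text
t 34.33 tcp [0.7001 0.1112 0.1071] yaw 102.89 app [ 9.e-04 -3.e-04 -1.e+00] w 56.6 F [ 0.2  1.  -1.6] q [ 22.1  35.8   4.4   0.  -58.6 -99.2]
u,n 0.7075 -0.0454
```

View pics/s21.png

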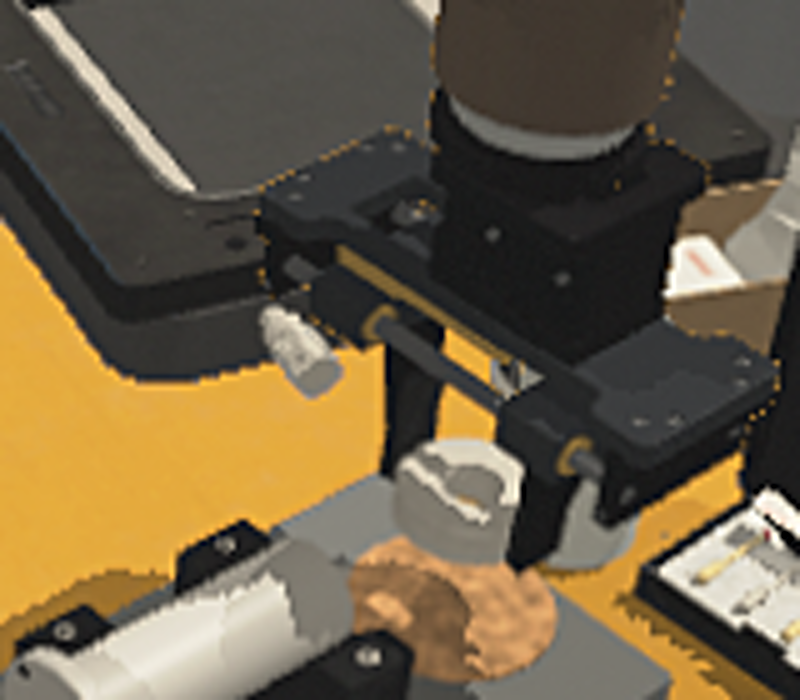

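```bash
python3 - <<'E'
from h import *
s=Cam("scene")
u=np.array([.9756,.2197]);n=np.array([-.2197,.9756])
for p in((460,487),(472,487),(393,490),(527,490)):
    P=s.plane([(310+p[0]/5,120+p[1]/5)],.1085)[0]; print(p,P,P[:2]@u,P[:2]@n)
E
```

```text
(460, 487) [0.69630426 0.11202011 0.1085    ] 0.7039252557598545 -0.04369122866072113
(472, 487) [0.70051695 0.11014234 0.1085    ] 0.7076226046441487 -0.04644870562579886
(393, 490) [0.67189382 0.12098569 0.1085    ] 0.6820801671372182 -0.02958143470751639
(527, 490) [0.71885574 0.10004704 0.1085    ] 0.7232959949804827 -0.0603267130057289
```

Emit:
carry_out(
  steps=[
    [[0, 0, -2, 0, 0, 0], [0, 0, -3.5, 0, 0, 0], [0, 0, -4.1, 0, 0, 0], [0, 0, -4.2, 0, 0, 0], [0, 0, -4.2, 0, 0, 0], [0, 0, -4.2, 0, 0, 0], [0, 0, -4.2, 0, 0, 0]],
  ],
)

```text
time_s: 35.3
tcp_pos: [0.7, 0.1107, 0.065]
ee_rot: [[-0.222, 0.001, -0.975], [0.975, 0.0, -0.222], [0.0, -1.0, -0.001]]
wrist_force: [0.6, 0.6, -1.4]
gripper_width: 0.651
```

Emit:
carry_out(
  steps=[
    [[0, 0, 0, 0, 0, 0], [0, 0, 0, 0, 0, 0], [0, 0, 0, 0, 0, 0], [0, 0, 0, 0, 0, 0]],
  ],
  fingers=50,
)

```text
time_s: 35.8
tcp_pos: [0.6998, 0.1106, 0.0647]
ee_rot: [[-0.222, 0.0, -0.975], [0.975, 0.0, -0.222], [-0.0, -1.0, -0.0]]
wrist_force: [-0.6, -0.6, 0.8]
gripper_width: 0.803
```

Emit:
carry_out(
  steps=[
    [[0, 0, 2, 0, 0, 0], [0, 0, 6, 0, 0, 0], [0, 0, 11, 0, 0, 0], [-4, 5, 14, 0, 0, 0], [-8, 10, 14, 0, 0, 0], [-12, 15, 14, 0, 0, 0], [-16, 20, 14, 0, 0, 0], [-20, 25, 14, 0, 0, 0], [-24, 30, 14, 0, 0, 0], [-24, 35, 14, 0, 0, 0], [-24, 35, 14, 0, 0, 0], [-24, 35, 14, 0, 0, 0]],
  ],
)

```text
time_s: 37.3
tcp_pos: [0.4593, 0.4605, 0.2042]
ee_rot: [[-0.222, -0.001, -0.975], [0.975, -0.001, -0.222], [-0.001, -1.0, 0.001]]
wrist_force: [0.7, -1.1, -1.3]
gripper_width: 0.806
```

```bash
python3 st.py; python3 - <<'E'
from h import *
s=Cam("scene"); s.crop(240,170,440,320,4,"s22.png"); cv2.imwrite("pics/sfull.png",s.im[:,:,::-1])
t=Cam("top"); t.crop(290,90,410,270,3,"t22.png"); cv2.imwrite("pics/tfull.png",t.im[:,:,::-1])
E
```

```text
t 37.3 tcp [0.4593 0.4605 0.2042] yaw 102.85 app [-6.e-04 -8.e-04 -1.e+00] w 70.1 F [ 0.7 -1.1 -1.3] q [  59.3   25.8    1.7   -0.   -65.9 -136.4]
u,n 0.5493 0.3483
```

View pics/s22.png

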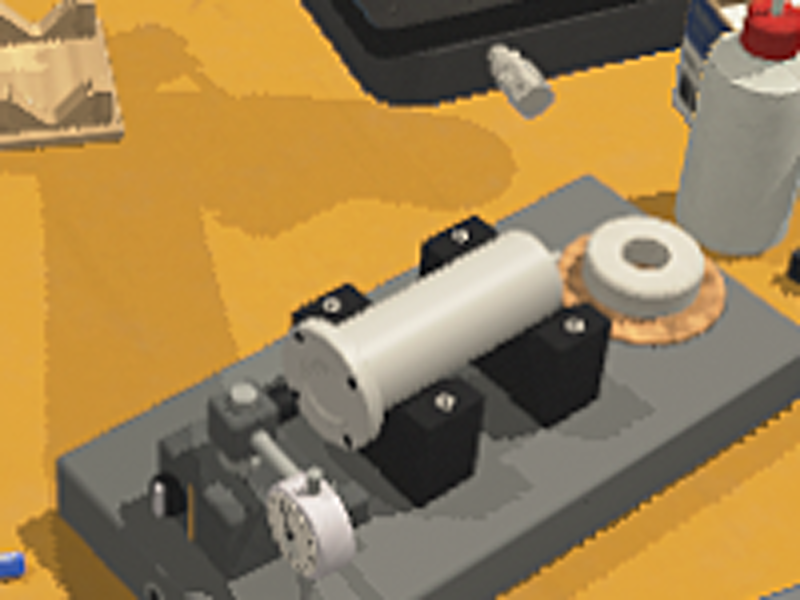

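View pics/t22.png

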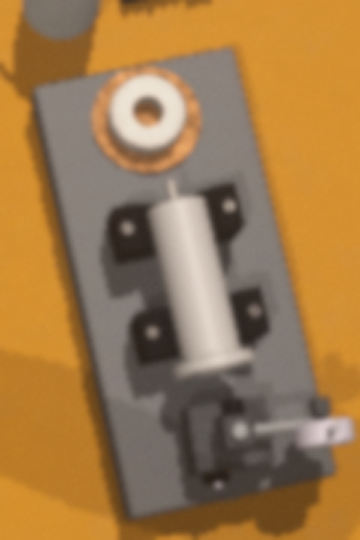

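View pics/tfull.png

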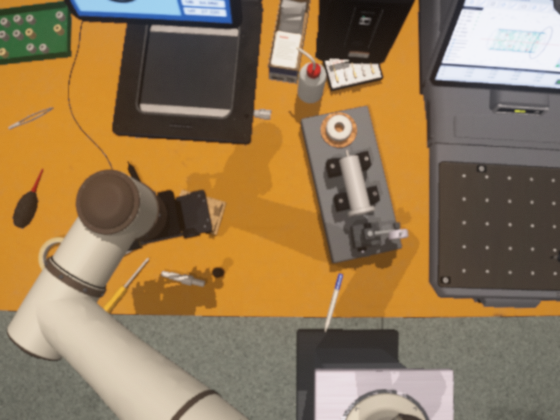

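View pics/sfull.png

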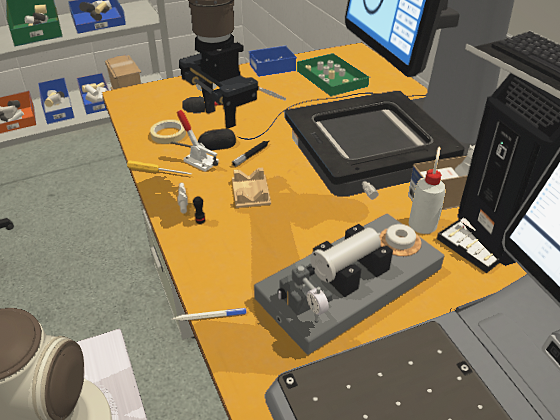

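```bash
python3 - <<'E'
from h import *
s=Cam("scene");t=Cam("top")
u=np.array([.9756,.2197,0]);n=np.array([-.2197,.9756,0])
W=lambda x,y:(240+(x+.5)/4-.5,170+(y+.5)/4-.5)
U=lambda x,y:(290+(x+.5)/3-.5,90+(y+.5)/3-.5)
def ell(c,pt,thr):
    hsv=cv2.cvtColor(c.im,cv2.COLOR_RGB2HSV); m=((hsv[...,1]<60)&(hsv[...,2]>thr)).astype(np.uint8)
    k,l=cv2.connectedComponents(m); l=(l==l[pt[1],pt[0]]).astype(np.uint8)
    ct=max(cv2.findContours(l,0,cv2.CHAIN_APPROX_NONE)[0],key=len); return cv2.fitEllipse(ct),l.sum()
a=ell(t,(331,127),150); print(a)
A=t.plane([a[0][0]],.064)[0]
print("ring top-cam",A,A@u,A@n,)
B=s.plane([W(645,254)],.066)[0]; print("ring scene",B,B@u,B@n)
print("tri",tri(t,a[0][0],s,W(645,254)))
C=t.plane([U(146,119)],.047)[0];D=s.plane([W(641,285)],.047)[0]; print("cork",C@u,C@n,D@u,D@n)
# flange face centre from bolts / ellipse
v=s.rays([W(326,394)])[0]
k=(-.0425-s.C@n)/(v@n);P=s.C+k*v; print("flange",P@u,P[2])
v=s.rays([W(556,257)])[0]
k=(-.0425-s.C@n)/(v@n);P=s.C+k*v; print("stub",P@u,P[2])
E
```

```text
(((338.69671630859375, 127.17249298095703), (23.690391540527344, 23.94265365600586), 107.02893829345703), np.uint64(405))
ring top-cam [0.69892217 0.11358801 0.064     ] 0.7068237536947174 -0.042736734164628004
ring scene [0.7014018  0.11263982 0.066     ] 0.7090345669909629 -0.04420656302414412
tri (array([0.69991464, 0.11310948, 0.06570521]), np.float64(0.0031282382629780397))
cork 0.7064299168839153 -0.04380403861744727 0.7083801440182602 -0.04587329825140253
flange 0.5060490159287142 0.09245617121642946
stub 0.6447455307965285 0.09767011570770345
```

```bash
python3 - <<'E'
from station import ticket
print(ticket.finish_job())
E
```

```text
the job is handed in; nothing more can be done
None
```

I set up the sleeve as asked and handed the job in at about 37 s, with the arm clear of everything. `finish_job` gives no verdict, so what follows is from my own last pictures.

- **Vee blocks:** They stand upright, one behind the other, with a gap of about 44–45 mm and their vees in line to about 0.2 mm. That was measured before the sleeve went on; afterwards I checked them only by eye. The gripper body would have hit the post, so I set the first block down about 45 mm further along. I then pushed it into place with the fingertips, and it stayed square.
- **Sleeve:** It rests in both vees, with the flange about 7–8 mm clear of the block. The flange face is about 22 mm from the stand's base. The stub ends well short of the ring and is clear of the pad.
- **Ring gauge:** It lies flat on the cork pad, within about 2 mm of the middle.
- **Stamp and stepped shaft:** I never touched them, and by eye they are where they were.

**Checks that disagreed:**
- The two cameras differed by 1–3 mm, and from the arm by about 2 mm sideways.
- My first reading of the sleeve's axis height was 92 mm at the flange and 98 mm at the stub, which would mean a tilt. Re-reading the flange centre from its bolt holes put it at about 95.5 mm by estimate, close to the expected 95 mm. I did not re-measure the stub, which is partly hidden, so I take the sleeve to be level.

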